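Pack the syrup and jam for the market stall

ROBOT

A 6-joint arm with a two-finger parallel gripper is mounted at the origin on the work surface. World frame = base frame: x ahead of the robot, y to its left, z up, the work surface at z = 0. Lengths are in m, angles in degrees, forces in N, time in s.
With the tool pointing down it reaches from about 0.35 to 0.875 m from the base axis. Payload 4.2 kg.
Tool frame: the origin (TCP) lies midway between the tips of the shut fingers; the grasp point (between the pads) lies 19 mm behind it (hold_point_z is the z of the grasp point in the tool frame, in m); z points along the fingers, y is the direction in which the jaws open and shut (so a half turn about z gives the same grasp; the last joint's range is limited). The gripper opens to 87 mm and grips with 3 to 60 N. Pads are 19 mm wide; open, the fingers measure 117 mm over their backs; the gripper's body (75 mm by 190 mm) begins 51 mm behind the grasp point.
Start: joints at [-61.73, 22.042, 0.453, 0, -68.411, -14.817], TCP at [0.145, -0.608, 0.223] pointing down, gripper open.
Joint ranges: [-179.83, 179.83], [-69.29, 118.12], [-61.27, 80.66], [-181.25, 117.63], [-171.15, -9.14], [-177.46, 177.46]. Speed limits (degrees/s): [159.86, 159.86, 180, 180, 180, 180].

INTERFACE

Orientations are given as a 3x3 rotation matrix whose columns are the frame's x, y, z axes.
In Python, from station import * gives the robot as it stands. The module is installed in compiled form; this text tells all that it offers.
- The arm moves only by the tool jog_arm, never from a script. Its argument "moves" is a list of rows, each a list of 7 numbers: the closure, from -1 (fully open) to 1 (shut), then the shift along the tool's x, y, z in m, then the turn, a rotation vector about the tool's x, y, z in rad. In form: [[gripper, x, y, z, wx, wy, wz], ...]. A call has exactly 10 rows; each row is the pose to reach, as a shift and turn from the pose commanded when the call began, along the tool's axes at that moment; what a row does not reach only later rows make up. A row lasts 1/12 s, in which the tool goes at most 41.7 mm and 7.16 degrees, less where a joint would pass 70% of its speed; a pose out of reach is approached as far as the arm can. A call with a gripper value outside its range is refused whole. The fingers move at their own pace and stop on an object; the grip force is fixed at half the most. Time passes only in rows, so rows that repeat a pose let the fingers close, or fill a call up. It gives the time, the measured TCP pose, the force and the opening at its end, in the units of the state.
- sense(): the state, without advancing time (a new reading comes with each control period).
- capture(name): name is "side" or "top" or "wrist"; returns a dict with "frame" (480x640x3 uint8, red, green, blue), "fov_y" (degrees; the focal length in pixels is half the picture's height over the tangent of half this angle, whatever the lens; pixels are square), "cx", "cy" (the principal point, pixels), "world_from_camera" (4x4, takes a point from camera to world coordinates). Camera axes: x right, y down, z forward; pixel columns grow to the right and rows downward; lengths in m; the calibration is good to about 2 mm. A picture is of the moment at which its call begins. There is no depth.
- finish_job(): hands the job in, once; it reports no verdict.
The state is a dict: "time_s": time; "joints": joint angles; "joint_velocities": joint speeds; "effort": joint torques, N m; "tcp_pos": TCP position; "ee_rot": TCP orientation; "wrist_force": force on the tool from outside, world axes, zero at the start; "moment": the same for the moment, N m; "gripper_width": opening from 0.0 (shut) to 1.0 (fully open).
Only numpy, scipy, OpenCV 4.12 (cv2) and the standard library are available. Lean on these libraries where they do the work, as an engineer would, in place of code of your own. Each camera call takes 0.05 s, during which the arm holds its last target.

TASK

Get this order ready to go: slide the bottle rack's keeper bar fully open, lay every syrup bottle on its side in a cradle of its own with its foot at the foot stop (no more than about 2 cm off it) and its neck towards the keeper, then slide the keeper fully shut over the necks. Set every jam jar upright in the tray, one to a pocket, at any time before or after; leave the pie box, berry basket and muffin box where they are.

Things in the scene. Friction and masses are not known exactly. Their poses are not given: they have to be found in the camera images.
- rack: Fixed steel bottle rack, base 190 x 260 mm. Origin: centre of underside; x along the cradles from foot end to keeper end, z up. 3 cradles, each two 10 mm rods along x, 34 mm apart, x -88 to +13 mm, tops 25 mm up. Foot-stop wall 58 mm high, inner face at x = -87 mm. Side rails 22 mm high at y = +-125, to x = 125. A bottle in a cradle has its axis 45 mm above the counter.
- cradle0 (a point): Point on the middle line of cradle 0 (rack y = -80 mm, x = 0), 45 mm above the counter, at the height of the axis of a bottle lying there; axes as the rack's.
- cradle1 (a point): Point on the middle line of cradle 1 (rack y = +0 mm, x = 0), 45 mm above the counter, at the height of the axis of a bottle lying there; axes as the rack's.
- cradle2 (a point): Point on the middle line of cradle 2 (rack y = +80 mm, x = 0), 45 mm above the counter, at the height of the axis of a bottle lying there; axes as the rack's.
- keeper (a joint): Keeper bar sliding along the rack's x, in m: 0 = shut (bar at rack x = 44 mm, across the necks), 0.065 = fully open (x = 109 mm, beyond the caps). About 2.5 N of friction; stays where left; starts shut or nearly so. Bar 10 mm wide, across all cradles, underside 62, top 70 mm above the counter: clears a lying bottle's neck (top at 58 mm), not its body (70 mm).
- keeper_knob (a point): Centre of the top of the keeper's upright black round knob (24 mm diameter, standing 42 mm above the bar at its rack y = +155 mm end, outside the side rail); this point is 112 mm above the counter and moves with the keeper. Rack axes.
- tray: Aluminium tray fixed on the counter, 158 x 182 mm, floor 4 mm thick, with ridges 12 mm high (8 mm above the floor), 4 mm thick, making 2 x 2 pockets, each 73 mm (tray x) by 85 mm (tray y) inside. Origin: centre of its underside, z up.
- pocket0 (a point): Centre of the floor of tray pocket 0 (near row, right, seen from the robot; tray x = -38.5, y = -44.5 mm), 4 mm above the counter.
- pocket1 (a point): Centre of the floor of tray pocket 1 (near row, left, seen from the robot; tray x = -38.5, y = 44.5 mm), 4 mm above the counter.
- pocket2 (a point): Centre of the floor of tray pocket 2 (far row, right, seen from the robot; tray x = 38.5, y = -44.5 mm), 4 mm above the counter.
- pocket3 (a point): Centre of the floor of tray pocket 3 (far row, left, seen from the robot; tray x = 38.5, y = 44.5 mm), 4 mm above the counter.
- bottle0: Syrup bottle of brown glass with black cap, standing on the counter at the start: round body 50 mm diameter up to 92 mm, then shoulder and neck/cap 26 mm diameter, 135 mm in all, about 0.3 kg, centre of mass about 52 mm above the foot. Origin: centre of its foot; its z axis points to the cap. May be absent.
- bottle1: Syrup bottle of brown glass with black cap, standing on the counter at the start: round body 50 mm diameter up to 92 mm, then shoulder and neck/cap 26 mm diameter, 135 mm in all, about 0.3 kg, centre of mass about 52 mm above the foot. Origin: centre of its foot; its z axis points to the cap. May be absent.
- bottle2: Syrup bottle of brown glass with black cap, standing on the counter at the start: round body 50 mm diameter up to 92 mm, then shoulder and neck/cap 26 mm diameter, 135 mm in all, about 0.3 kg, centre of mass about 52 mm above the foot. Origin: centre of its foot; its z axis points to the cap. May be absent.
- jar0: Jam jar, dark, with a steel lid, standing on the counter at the start: 58 mm diameter, 62 mm high, about 0.22 kg. Origin: centre of its underside, z axis up through the lid. May be absent.
- jar1: Jam jar, dark, with a steel lid, standing on the counter at the start: 58 mm diameter, 62 mm high, about 0.22 kg. Origin: centre of its underside, z axis up through the lid. May be absent.
- jar2: Jam jar, dark, with a steel lid, standing on the counter at the start: 58 mm diameter, 62 mm high, about 0.22 kg. Origin: centre of its underside, z axis up through the lid. May be absent.
- jar3: Jam jar, dark, with a steel lid, standing on the counter at the start: 58 mm diameter, 62 mm high, about 0.22 kg. Origin: centre of its underside, z axis up through the lid. May be absent.
- pie_box: Bystander: white pie box, 160 x 160 x 50 mm, origin centre of underside; leave it alone.
- berry_basket: Bystander: blue berry basket with a hoop handle, 100 x 140 mm, 145 mm high with the handle, origin centre of underside; leave it alone.
- muffin_box: Bystander: clear muffin box, 160 x 220 x 70 mm, origin centre of underside; leave it alone.
Things that resemble listed ones, but are neither listed nor needed, are in the scene too. What is shaped like the jar3 but orange is not meant.

How it is judged:
By the outcome, as a careful person would: the job done as asked, in the order asked, and still so for the second after the job is handed in, with the robot touching nothing.
Of bottle0, bottle1, bottle2 only 2 to 3 are there at a start; the rules pass over those that are not, and their reading is None.
Of jar0, jar1, jar2, jar3 only 2 to 4 are there at a start; the rules pass over those that are not, and their reading is None.
At some moment in a run one of jar0, jar1, jar2, jar3 may be knocked a few centimetres aside while the robot is not near it.
It also fails if it takes over 210 s, if anything falls off the work surface, if the arm or the gripper's body presses on something with over 40 N, if the wrist force passes 120 N, or if a joint passes its speed limit or range.

## Working session

There is one attempt and no reset: what is moved stays moved. The work goes in short steps, Python scripts to look and compute and a tool call to move; the robot and the scene stay as the last step left them, time stands still between calls to the robot, and variables do not carry over. Pictures are saved under pics/ and viewed, and the job is handed in when it is done.

Besides the shell and the picture viewer there is one more tool, called after ">>>" by a JSON object that holds its "method" and its "body". jog_arm: Moves the arm, as the interface text tells. Its arguments: {"type":"object","properties":{"moves":{"type":"array"}},"required":["moves"]}

```bash
mkdir -p pics; cat > h.py <<'E'
from station import *
import numpy as np, cv2
def cam(n):
    c=capture(n); c['f']=240/np.tan(np.radians(c['fov_y']/2)); return c
def ray(c,u,v,z):
    T=np.array(c['world_from_camera']); d=T[:3,:3]@np.array([(u-c['cx'])/c['f'],(v-c['cy'])/c['f'],1]); o=T[:3,3]
    return o+d*(z-o[2])/d[2]
def proj(c,p):
    T=np.linalg.inv(np.array(c['world_from_camera'])); q=T[:3,:3]@np.array(p)+T[:3,3]
    return q[:2]/q[2]*c['f']+[c['cx'],c['cy']]
def save(c,n): cv2.imwrite('pics/'+n+'.png',c['frame'][:,:,::-1])
E
python3 - <<'E'
from h import *
for n in ("top","side","wrist"):
    c=cam(n); save(c,n+'0'); print(n,c['fov_y'],c['cx'],c['cy'],np.round(c['world_from_camera'],3).tolist())
s=sense(); print({k:np.round(v,3).tolist() for k,v in s.items()})
E
```

```text
top 48.59989852377069 333.13665754620746 227.75309851007395 [[-0.028, -0.991, 0.129, 0.384], [-1.0, 0.029, 0.003, 0.055], [-0.007, -0.129, -0.992, 1.751], [0.0, 0.0, 0.0, 1.0]]
side 47.79031947361434 315.6924069670549 248.36304691198 [[-0.994, -0.07, 0.09, 0.477], [-0.112, 0.722, -0.683, 1.028], [-0.017, -0.688, -0.725, 1.137], [0.0, 0.0, 0.0, 1.0]]
wrist 60.35710573491152 318.98662912058774 240.28914855590884 [[-0.233, 0.927, 0.296, 0.062], [0.973, 0.221, 0.073, -0.627], [0.002, 0.304, -0.953, 0.384], [0.0, 0.0, 0.0, 1.0]]
{'time_s': 0.15, 'joints': [-61.732, 22.081, 0.396, -0.02, -68.41, -14.817], 'joint_velocities': [0.038, -0.072, 0.298, -0.001, 0.018, -0.056], 'effort': [-0.0, -39.105, 18.759, 4.222, 0.012, -0.0], 'tcp_pos': [0.145, -0.607, 0.222], 'ee_rot': [[-0.973, -0.232, -0.001], [-0.232, 0.973, 0.002], [0.0, 0.002, -1.0]], 'wrist_force': [0.248, 0.022, -0.285], 'moment': [-0.051, 0.022, 0.01], 'gripper_width': 1.001}
```

View pics/top0.png

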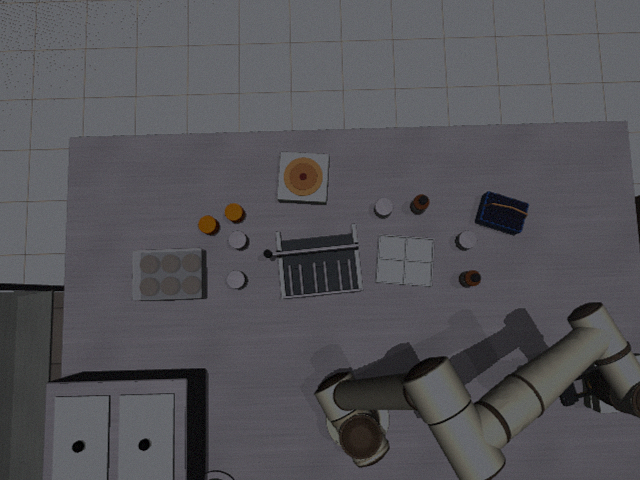

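View pics/side0.png

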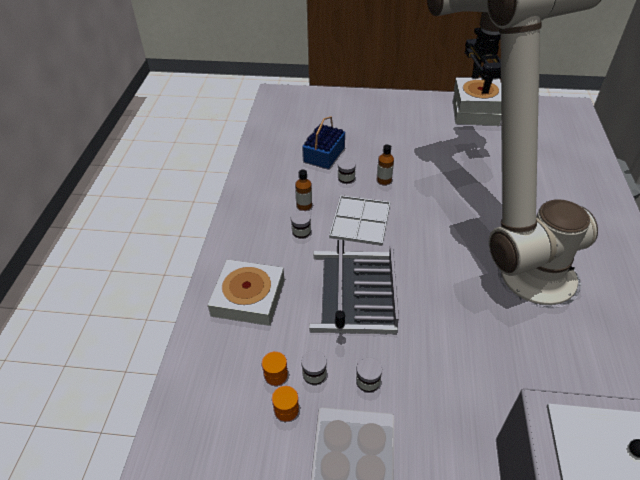

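The top view shows four steel-lidded jars at (384,208), (467,240), (238,240) and (236,280). The bottles are at (420,204) and (470,279). The orange look-alikes are at (208,225) and (234,212), so I exclude those. The rack is near (319,265) with its knob at (268,254), and the tray is at (405,261). The side view agrees. Next is a close crop.

```bash
python3 - <<'E'
from h import *
im=cv2.imread('pics/top0.png')
a=cv2.convertScaleAbs(im[190:310,190:380],alpha=1.8); cv2.imwrite('pics/c1.png',cv2.resize(a,None,fx=4.2,fy=4.2,interpolation=cv2.INTER_CUBIC))
a=cv2.convertScaleAbs(im[180:310,360:550],alpha=1.8); cv2.imwrite('pics/c2.png',cv2.resize(a,None,fx=4.2,fy=4.2,interpolation=cv2.INTER_CUBIC))
E
```

```text
(no output)
```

View pics/c1.png

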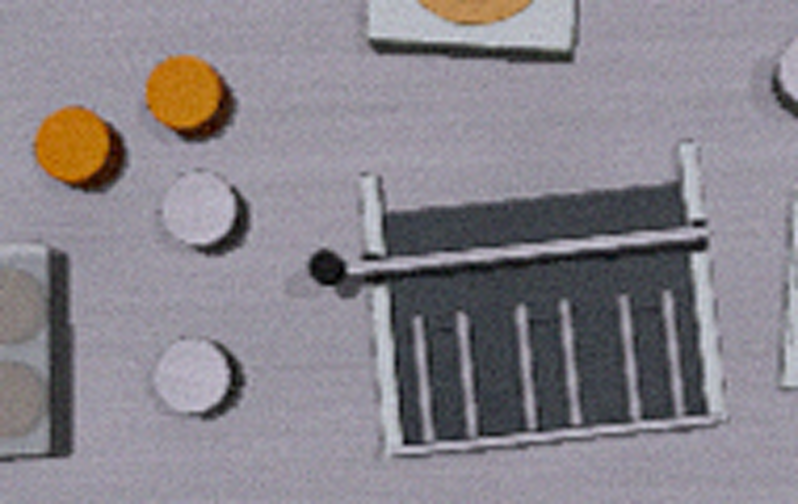

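View pics/c2.png

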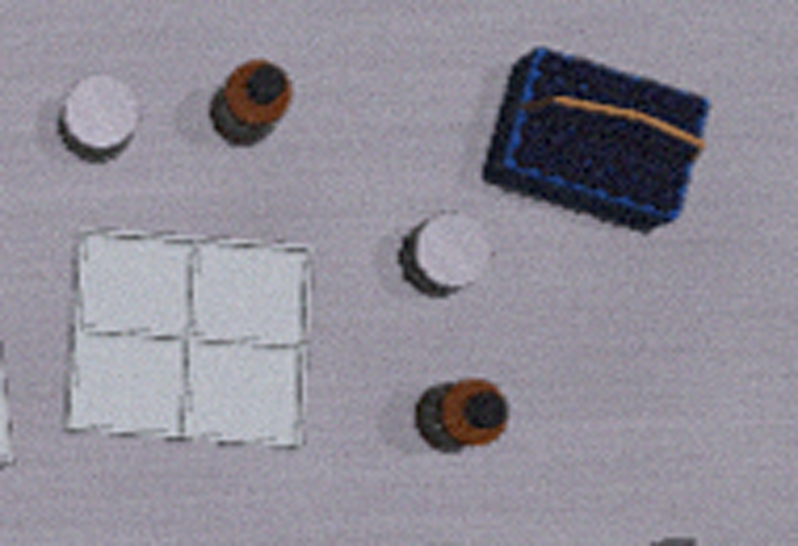

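```bash
python3 - <<'E'
from h import *
t=cam('top'); s=cam('side')
A=lambda X,Y,ox,oy:((X+.5)/4.2-.5+ox,(Y+.5)/4.2-.5+oy)
pts={'jarA':(A(200,210,190,190),.062),'jarB':(A(196,376,190,190),.062),'jarC':(A(100,112,360,180),.062),'jarD':(A(453,252,360,180),.062),
'botE':(A(268,84,360,180),.135),'botF':(A(487,410,360,180),.135),'knob':(A(327,268,190,190),.112),
'fwL':(A(388,454,190,190),.058),'fwR':(A(722,420,190,190),.058),'rlL':(A(371,177,190,190),.022),'rlR':(A(686,145,190,190),.022),
'trFL':(A(80,233,360,180),.012),'trFR':(A(310,246,360,180),.012),'trNR':(A(300,445,360,180),.012),'trNL':(A(69,429,360,180),.012)}
im=s['frame'][:,:,::-1].copy()
P={}
for k,((u,v),z) in pts.items():
    p=ray(t,u,v,z); q=proj(s,p); P[k]=p
    print(k,np.round(p,4),'side px',np.round(q,1))
    cv2.circle(im,tuple(int(round(x)) for x in q),1,(0,255,0),-1)
tr=[P[k][:2] for k in ('trFL','trFR','trNR','trNL')]
print('tray c',np.mean(tr,0),'len',np.linalg.norm(tr[0]-tr[1]),np.linalg.norm(tr[0]-tr[3]),'ang',np.degrees(np.arctan2(*(tr[0]-tr[3])[::-1])),np.degrees(np.arctan2(*(tr[1]-tr[2])[::-1])))
y=P['fwL']-P['fwR'];y2=P['rlL']-P['rlR']
print('rack ang',np.degrees(np.arctan2(-y[0],y[1])),np.degrees(np.arctan2(-y2[0],y2[1])),np.linalg.norm(y),np.linalg.norm(y2))
crop=im[120:420,190:420]; cv2.imwrite('pics/s1.png',cv2.resize(crop,None,fx=2,fy=2,interpolation=cv2.INTER_CUBIC))
E
```

```text
jarA [0.5747 0.3681 0.062 ] side px [313.9 360.7]
jarB [0.4488 0.3718 0.062 ] side px [369. 367.]
jarC [ 0.6689 -0.1035  0.062 ] side px [300.3 217.2]
jarD [ 0.5532 -0.3669  0.062 ] side px [346.8 163.5]
botE [ 0.6737 -0.2206  0.135 ] side px [302.9 171.9]
botF [ 0.431  -0.3661  0.135 ] side px [386.9 146.9]
knob [0.5234 0.2655 0.112 ] side px [340.3 313.2]
fwL [0.3864 0.2282 0.058 ] side px [397.3 318.8]
fwR [ 0.4046 -0.0238  0.058 ] side px [391.5 244.2]
rlL [0.6012 0.2418 0.022 ] side px [309.4 324.8]
rlR [ 0.6192 -0.0049  0.022 ] side px [313.6 252.6]
trFL [ 0.5817 -0.0886  0.012 ] side px [329.7 235. ]
trFR [ 0.5662 -0.268   0.012 ] side px [340.  195.3]
trNR [ 0.4118 -0.2521  0.012 ] side px [389.2 201.6]
trNL [ 0.4292 -0.074   0.012 ] side px [381.9 242.2]
tray c [ 0.49722834 -0.17067705] len 0.18007084308194654 0.15321245110252701 ang -5.450014411701803 -5.873794698431234
rack ang 4.136719097593627 4.170179423870261 0.2526634561494621 0.24728465286291418
```

View pics/s1.png

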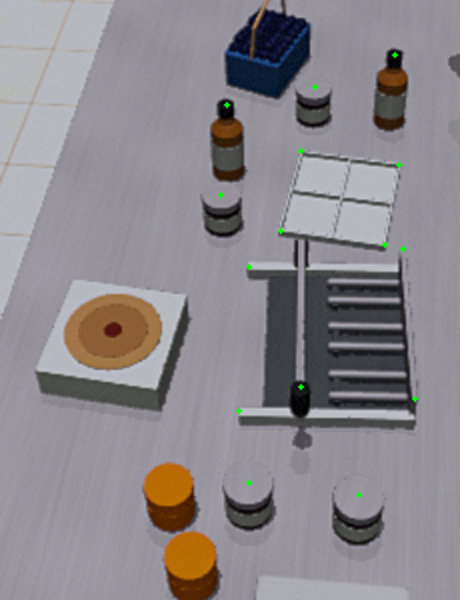

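Both views show the same picture: lid, cap and knob points project back within about a pixel, and I see two bottles so far. The rack is yawed about +4.15° with its origin near (0.488, 0.109). The tray is yawed about -5.6° with its centre at (0.497, -0.171). I'll open the keeper first.

```bash
cat >> h.py <<'E'
from scipy.spatial.transform import Rotation as Rn
def Rdown(yaw,pitch=90):
    # yaw: world angle (deg) of the forward direction (= -tool x when down); pitch below horizontal of tool z
    a=np.radians(yaw); p=np.radians(pitch); f=np.array([np.cos(a),np.sin(a),0]); u=np.array([0,0,1.])
    z=f*np.cos(p)-u*np.sin(p); x=-f*np.sin(p)-u*np.cos(p); y=np.cross(z,x)
    return np.stack([x,y,z],1)
def delta(pos,R,s=None,R0=None,p0=None):
    s=s or sense(); 
    R0=np.array(s['ee_rot']) if R0 is None else R0; p0=np.array(s['tcp_pos']) if p0 is None else np.array(p0)
    d=R0.T@(np.array(pos)-p0); w=Rn.from_matrix(R0.T@R).as_rotvec()
    print('d',np.round(d,4).tolist(),'w',np.round(w,4).tolist(),'| rows lin %.1f ang %.1f'%(np.linalg.norm(d)/.0417,np.degrees(np.linalg.norm(w))/7.16))
def st():
    s=sense(); print('t',round(s['time_s'],2),'p',np.round(s['tcp_pos'],4).tolist(),'j',np.round(s['joints'],1).tolist(),'F',np.round(s['wrist_force'],1).tolist(),'g',round(s['gripper_width'],3))
    print('R',np.round(s['ee_rot'],3).tolist())
E
python3 - <<'E'
from h import *
print(Rdown(4.15))
delta([.46,-.1,.25],Rdown(4.15))
E
```

```text
[[-9.97378010e-01 -7.23678483e-02  6.10717894e-17]
 [-7.23678483e-02  9.97378010e-01  4.43125269e-18]
 [-6.12323400e-17 -7.70371978e-34 -1.00000000e+00]]
d [-0.424, 0.4205, -0.0276] w [0.001, -0.0001, 0.1623] | rows lin 14.3 ang 1.3
```

>>> {"method": "jog_arm", "body": {"moves": [[-1,-0.424,0.42,-0.028,0,0,0.162],[-1,-0.424,0.42,-0.028,0,0,0.162],[-1,-0.424,0.42,-0.028,0,0,0.162],[-1,-0.424,0.42,-0.028,0,0,0.162],[-1,-0.424,0.42,-0.028,0,0,0.162],[-1,-0.424,0.42,-0.028,0,0,0.162],[-1,-0.424,0.42,-0.028,0,0,0.162],[-1,-0.424,0.42,-0.028,0,0,0.162],[-1,-0.424,0.42,-0.028,0,0,0.162],[-1,-0.424,0.42,-0.028,0,0,0.162]]}}

```text
time_s: 1.08
tcp_pos: [0.3649, -0.253, 0.2424]
ee_rot: [[-0.997, -0.073, 0.001], [-0.073, 0.997, -0.0], [-0.001, -0.0, -1.0]]
wrist_force: [1.1, -0.2, -0.1]
gripper_width: 1.001
```

```bash
python3 - <<'E'
from h import *
st()
delta([.49,.2,.25],Rdown(4.15))
E
```

```text
t 1.08 p [0.3649, -0.253, 0.2424] j [-13.6, 3.1, -21.5, -0.0, -65.3, -72.2] F [1.1, -0.2, -0.1] g 1.001
R [[-0.997, -0.073, 0.001], [-0.073, 0.997, -0.0], [-0.001, -0.0, -1.0]]
d [-0.1577, 0.4427, -0.0075] w [-0.0002, 0.0008, 0.0003] | rows lin 11.3 ang 0.0
```

>>> {"method": "jog_arm", "body": {"moves": [[-1,-0.158,0.44,-0.01,0,0,0],[-1,-0.158,0.44,-0.01,0,0,0],[-1,-0.158,0.44,-0.01,0,0,0],[-1,-0.158,0.44,-0.01,0,0,0],[-1,-0.158,0.44,-0.01,0,0,0],[-1,-0.158,0.44,-0.01,0,0,0],[-1,-0.158,0.44,-0.01,0,0,0],[-1,-0.158,0.44,-0.01,0,0,0],[-1,-0.158,0.44,-0.01,0,0,0],[-1,-0.158,0.44,-0.01,0,0,0]]}}

```text
time_s: 1.92
tcp_pos: [0.4762, 0.1485, 0.2512]
ee_rot: [[-0.997, -0.073, 0.0], [-0.073, 0.997, 0.0], [-0.001, 0.0, -1.0]]
wrist_force: [0.9, -0.3, 1.2]
gripper_width: 1.001
```

```bash
python3 - <<'E'
from h import *
st()
c=cam('top'); save(c,'top1'); c=cam('wrist'); save(c,'w1')
print(proj(c,[.5234,.2655,.112]))
delta([.523,.2655,.2],Rdown(4.15))
E
```

```text
t 1.92 p [0.4762, 0.1485, 0.2512] j [36.0, 8.4, -14.1, 0.0, -67.4, -121.8] F [0.9, -0.3, 1.2] g 1.001
R [[-0.997, -0.073, 0.0], [-0.073, 0.997, 0.0], [-0.001, 0.0, -1.0]]
[453.32606652 289.23681601]
d [-0.0539, 0.1105, 0.0507] w [0.0005, 0.0011, 0.0056] | rows lin 3.2 ang 0.0
```

View pics/top1.png

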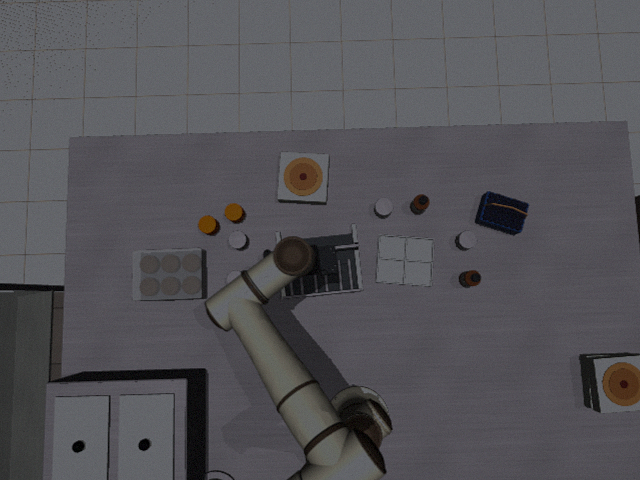

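View pics/w1.png

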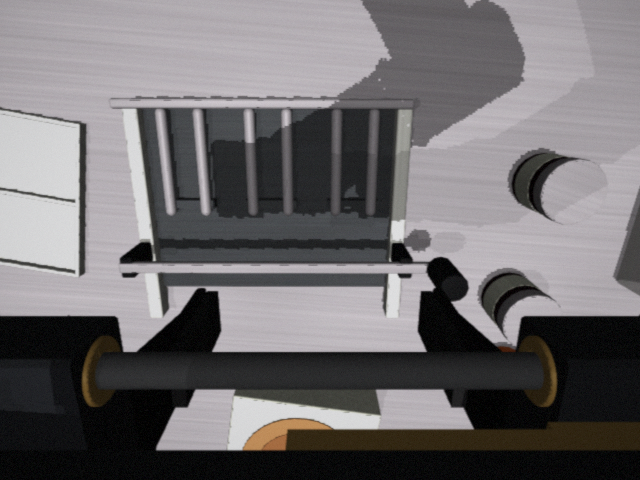

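```bash
python3 - <<'E'
from h import *
c=cam('wrist')
O=np.array([.488,.109,0]);a=np.radians(4.15);ex=np.array([np.cos(a),np.sin(a),0]);ey=np.array([-ex[1],ex[0],0])
def rk(u,v,z):
    p=ray(c,u,v,z)-O; return np.round([p@ex,p@ey],4)
for u,v in [(171,213),(206,213),(254,214),(288,214),(336,214),(371,213)]: print('rod end',rk(u,v,.020))
for u,v in [(112,103),(417,103)]: print('wall',rk(u,v,.056))
for u,v in [(155,316),(392,316)]: print('rail end',rk(u,v,.022))
print('knob',rk(455,286,.112))
b=c['frame'][80:340,80:620,::-1]; cv2.imwrite('pics/w1c.png',cv2.resize(cv2.convertScaleAbs(b,alpha=1.3),None,fx=1.45,fy=1.45))
E
```

```text
rod end [ 0.0061 -0.1015]
rod end [ 0.0059 -0.0673]
rod end [ 0.0066 -0.0204]
rod end [0.0064 0.0129]
rod end [0.0062 0.0598]
rod end [0.005 0.094]
wall [-0.0954 -0.127 ]
wall [-0.0969  0.1229]
rail end [ 0.1175 -0.1292]
rail end [0.1161 0.1209]
knob [0.0412 0.1512]
```

>>> {"method": "jog_arm", "body": {"moves": [[-0.3,-0.054,0.111,0.04,0,0,0],[-0.3,-0.054,0.111,0.04,0,0,0],[-0.3,-0.054,0.111,0.04,0,0,0],[-0.3,-0.054,0.111,0.04,0,0,0],[-0.3,-0.054,0.111,0.04,0,0,0],[-0.3,-0.054,0.111,0.04,0,0,0],[-0.3,-0.054,0.111,0.04,0,0,0],[-0.3,-0.054,0.111,0.04,0,0,0],[-0.3,-0.054,0.111,0.04,0,0,0],[-0.3,-0.054,0.111,0.04,0,0,0]]}}

```text
time_s: 2.9
tcp_pos: [0.5221, 0.2602, 0.2119]
ee_rot: [[-0.997, -0.072, 0.001], [-0.072, 0.997, 0.001], [-0.001, 0.001, -1.0]]
wrist_force: [-0.2, -0.6, 0.3]
gripper_width: 0.649
```

```bash
python3 - <<'E'
from h import *
st()
delta([.5234,.266,.085],Rdown(4.15))
c=cam('wrist'); save(c,'w2')
E
```

```text
t 2.9 p [0.5221, 0.2602, 0.2119] j [42.4, 18.4, -6.6, 0.0, -64.9, -128.3] F [-0.2, -0.6, 0.3] g 0.649
R [[-0.997, -0.072, 0.001], [-0.072, 0.997, 0.001], [-0.001, 0.001, -1.0]]
d [-0.0016, 0.0056, 0.1269] w [0.0008, 0.0011, -0.0005] | rows lin 3.0 ang 0.0
```

View pics/w1c.png

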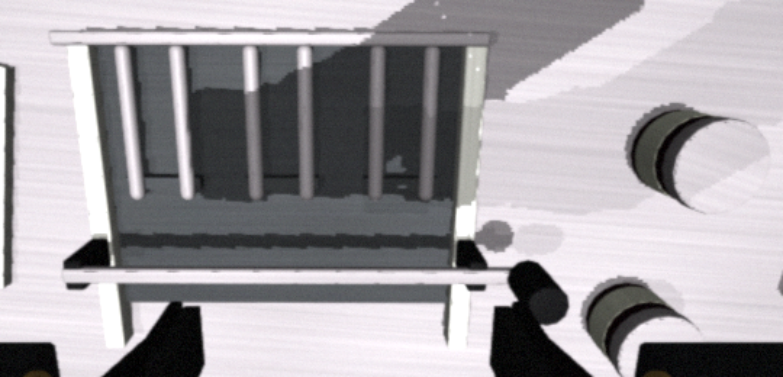

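View pics/w2.png

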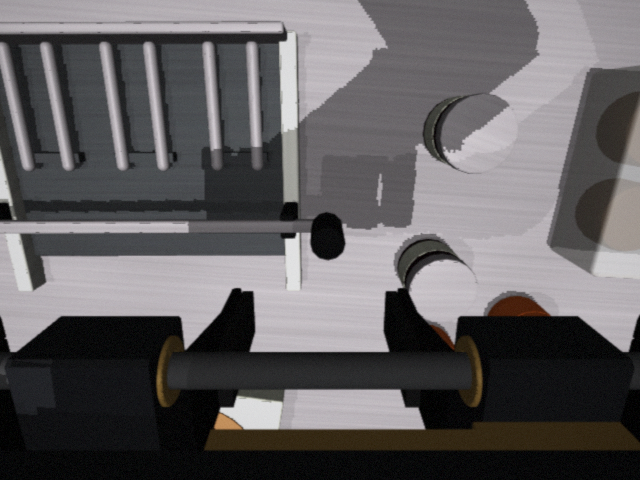

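```bash
python3 - <<'E'
from h import *
st()
c=cam('wrist');s=cam('side')
O=np.array([.488,.109,0]);a=np.radians(4.15);ex=np.array([np.cos(a),np.sin(a),0]);ey=np.array([-ex[1],ex[0],0])
def rk(c,u,v,z):
    p=ray(c,u,v,z)-O; return np.round([p@ex,p@ey],4)
for u,v in [(28,168),(69,168),(123,168),(164,168),(216,166),(258,167)]: print('rod end',rk(c,u,v,.020))
print('wall end',rk(c,284,28,.058)); print('rail end',rk(c,293,289,.022)); print('rail L end',rk(c,25,289,.022))
print('knob',rk(c,328,243,.112),ray(c,328,243,.112)); print('jars',ray(c,479,133,.062),ray(c,442,292,.062))
b=s['frame'][:,:,::-1][230:345,300:420];cv2.imwrite('pics/s2.png',cv2.resize(b,None,fx=5,fy=5,interpolation=cv2.INTER_CUBIC))
E
```

```text
t 2.95 p [0.5221, 0.2604, 0.2117] j [42.4, 18.4, -6.6, -0.0, -64.9, -128.3] F [0.4, -0.1, -0.1] g 0.649
R [[-0.997, -0.072, 0.001], [-0.072, 0.997, 0.001], [-0.001, 0.001, -1.0]]
rod end [ 0.0081 -0.0988]
rod end [ 0.0082 -0.0639]
rod end [ 0.0082 -0.018 ]
rod end [0.0082 0.0169]
rod end [0.0065 0.0613]
rod end [0.0074 0.097 ]
wall end [-0.093   0.1248]
rail end [0.1198 0.1247]
rail L end [ 0.1196 -0.1243]
knob [0.0453 0.1548] [0.52196407 0.26669269 0.112     ]
jars [0.44580449 0.37264356 0.062     ] [0.57393303 0.36637362 0.062     ]
```

View pics/s2.png

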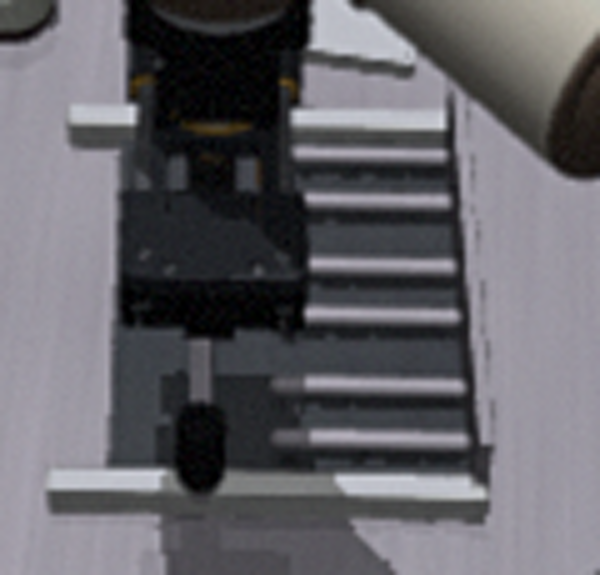

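>>> {"method": "jog_arm", "body": {"moves": [[-0.3,-0.001,0.006,0.06,0,0,0],[-0.3,-0.001,0.006,0.127,0,0,0],[-0.3,-0.001,0.006,0.127,0,0,0],[-0.3,-0.001,0.006,0.127,0,0,0],[-0.3,-0.001,0.006,0.127,0,0,0],[1,-0.001,0.006,0.127,0,0,0],[1,-0.001,0.006,0.127,0,0,0],[1,-0.001,0.006,0.127,0,0,0],[1,-0.001,0.006,0.127,0,0,0],[1,-0.001,0.006,0.127,0,0,0]]}}

```text
time_s: 3.88
tcp_pos: [0.5232, 0.2675, 0.0855]
ee_rot: [[-0.997, -0.073, 0.002], [-0.073, 0.997, 0.002], [-0.002, 0.002, -1.0]]
wrist_force: [0.3, -0.0, 0.7]
gripper_width: 0.355
```

```bash
python3 - <<'E'
from h import *
st()
E
```

```text
t 3.88 p [0.5232, 0.2675, 0.0855] j [42.9, 25.9, -15.2, 0.0, -48.8, -128.7] F [0.3, -0.0, 0.7] g 0.355
R [[-0.997, -0.073, 0.002], [-0.073, 0.997, 0.002], [-0.002, 0.002, -1.0]]
```

>>> {"method": "jog_arm", "body": {"moves": [[1,0,0,0,0,0,0],[1,0,0,0,0,0,0],[1,-0.01,0,0,0,0,0],[1,-0.02,0,0,0,0,0],[1,-0.03,0,0,0,0,0],[1,-0.04,0,0,0,0,0],[1,-0.05,0,0,0,0,0],[1,-0.055,0,0,0,0,0],[1,-0.055,0,0,0,0,0],[1,-0.055,0,0,0,0,0]]}}

```text
time_s: 4.72
tcp_pos: [0.5789, 0.2703, 0.085]
ee_rot: [[-0.997, -0.073, 0.002], [-0.073, 0.997, -0.001], [-0.002, -0.001, -1.0]]
wrist_force: [3.0, -4.3, 3.4]
gripper_width: 0.264
```

```bash
python3 - <<'E'
from h import *
st()
E
```

```text
t 4.72 p [0.5789, 0.2703, 0.085] j [39.6, 30.2, -7.5, 0.1, -52.3, -125.5] F [3.0, -4.3, 3.4] g 0.264
R [[-0.997, -0.073, 0.002], [-0.073, 0.997, -0.001], [-0.002, -0.001, -1.0]]
```

>>> {"method": "jog_arm", "body": {"moves": [[1,-0.001,0,0,0,0,0],[1,-0.002,0,0,0,0,0],[1,-0.003,0,0,0,0,0],[1,-0.004,0,0,0,0,0],[1,-0.005,0,0,0,0,0],[1,-0.006,0,0,0,0,0],[1,-0.006,0,0,0,0,0],[1,-0.006,0,0,0,0,0],[1,-0.006,0,0,0,0,0],[1,-0.006,0,0,0,0,0]]}}

```text
time_s: 5.55
tcp_pos: [0.5828, 0.2706, 0.0849]
ee_rot: [[-0.997, -0.073, -0.001], [-0.073, 0.997, -0.002], [0.001, -0.002, -1.0]]
wrist_force: [-1.6, -4.4, 7.5]
gripper_width: 0.269
```

>>> {"method": "jog_arm", "body": {"moves": [[1,-0.001,0,0,0,0,0],[1,-0.002,0,0,0,0,0],[1,-0.003,0,0,0,0,0],[1,-0.004,0,0,0,0,0],[1,-0.004,0,0,0,0,0],[1,-0.004,0,0,0,0,0],[1,-0.004,0,0,0,0,0],[1,-0.004,0,0,0,0,0],[1,-0.004,0,0,0,0,0],[1,-0.004,0,0,0,0,0]]}}

```text
time_s: 6.38
tcp_pos: [0.5829, 0.2705, 0.0849]
ee_rot: [[-0.997, -0.073, -0.009], [-0.073, 0.997, -0.004], [0.009, -0.003, -1.0]]
wrist_force: [-13.2, -1.6, 14.0]
gripper_width: 0.266
```

>>> {"method": "jog_arm", "body": {"moves": [[-0.3,0.004,0,0,0,0,0],[-0.3,0.004,0,0,0,0,0],[-0.3,0.004,0,0,0,0,0],[-0.3,0.004,0,0,0,0,0],[-0.3,0.004,0,-0.03,0,0,0],[-0.3,0.004,0,-0.07,0,0,0],[-0.3,0.004,0,-0.11,0,0,0],[-0.3,0.004,0,-0.15,0,0,0],[-0.3,0.004,0,-0.16,0,0,0],[-0.3,0.004,0,-0.16,0,0,0]]}}

```text
time_s: 7.22
tcp_pos: [0.5856, 0.2728, 0.249]
ee_rot: [[-0.997, -0.073, 0.008], [-0.073, 0.997, 0.006], [-0.009, 0.005, -1.0]]
wrist_force: [0.1, -0.0, -0.3]
gripper_width: 0.649
```

```bash
python3 - <<'E'
from h import *
st()
c=cam('wrist'); save(c,'w3'); c=cam('side'); save(c,'s3')
a=np.radians(4.15);ex=np.array([np.cos(a),np.sin(a),0]);ey=np.array([-ex[1],ex[0],0]); O=np.array([.4845,.1082,.112])
for j in (.06,.065): print(proj(c,O+(.044+j)*ex+.155*ey))
# go above/behind bottle F
F=np.array([.431,-.366,0])
delta([.36,-.30,.26],Rdown(4.15))
E
```

```text
t 7.22 p [0.5856, 0.2728, 0.249] j [39.3, 22.9, 5.6, 0.1, -72.1, -125.2] F [0.1, -0.0, -0.3] g 0.649
R [[-0.997, -0.073, 0.008], [-0.073, 0.997, 0.006], [-0.009, 0.005, -1.0]]
[317.25788777 313.05638429]
[315.12579152 313.00905509]
d [0.2643, -0.554, -0.0169] w [0.001, -0.0001, 0.0001] | rows lin 14.7 ang 0.0
```

View pics/s3.png

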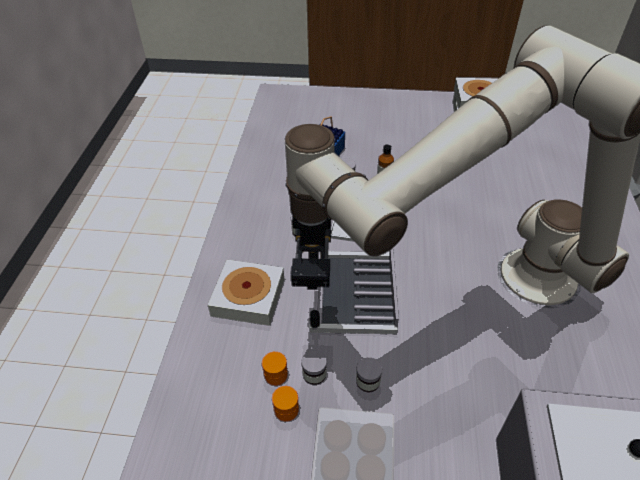

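>>> {"method": "jog_arm", "body": {"moves": [[-1,0.25,-0.55,-0.02,0,0,0],[-1,0.25,-0.55,-0.02,0,0,0],[-1,0.25,-0.55,-0.02,0,0,0],[-1,0.25,-0.55,-0.02,0,0,0],[-1,0.25,-0.55,-0.02,0,0,0],[-1,0.25,-0.55,-0.02,0,0,0],[-1,0.25,-0.55,-0.02,0,0,0],[-1,0.25,-0.55,-0.02,0,0,0],[-1,0.25,-0.55,-0.02,0,0,0],[-1,0.25,-0.55,-0.02,0,0,0]]}}

```text
time_s: 8.15
tcp_pos: [0.4373, -0.1206, 0.2561]
ee_rot: [[-0.997, -0.073, -0.003], [-0.073, 0.997, 0.0], [0.003, 0.0, -1.0]]
wrist_force: [1.8, -1.0, -0.1]
gripper_width: 1.002
```

```bash
python3 - <<'E'
from h import *
st()
# wrist view
c=cam('top'); save(c,'top2')
R=Rdown(-25,50); g=np.array([.431,-.366,.062]); 
print(g+R[:,2]*(.019-.10))
delta([.37,-.31,.25],Rdown(-25,50))
E
```

```text
t 8.15 p [0.4373, -0.1206, 0.2561] j [5.2, 3.7, -18.9, -0.0, -67.6, -91.0] F [1.8, -1.0, -0.1] g 1.002
R [[-0.997, -0.073, -0.003], [-0.073, 0.997, 0.0], [0.003, 0.0, -1.0]]
[ 0.38381236 -0.34399604  0.1240496 ]
d [0.0769, -0.1799, 0.0069] w [0.1738, -0.6883, 0.4842] | rows lin 4.7 ang 6.9
```

>>> {"method": "jog_arm", "body": {"moves": [[-1,0.077,-0.18,0.007,0.174,-0.688,0.484],[-1,0.077,-0.18,0.007,0.174,-0.688,0.484],[-1,0.077,-0.18,0.007,0.174,-0.688,0.484],[-1,0.077,-0.18,0.007,0.174,-0.688,0.484],[-1,0.077,-0.18,0.007,0.174,-0.688,0.484],[-1,0.077,-0.18,0.007,0.174,-0.688,0.484],[-1,0.077,-0.18,0.007,0.174,-0.688,0.484],[-1,0.077,-0.18,0.007,0.174,-0.688,0.484],[-1,0.077,-0.18,0.007,0.174,-0.688,0.484],[-1,0.077,-0.18,0.007,0.174,-0.688,0.484]]}}

```text
time_s: 9.03
tcp_pos: [0.3746, -0.304, 0.249]
ee_rot: [[-0.694, 0.417, 0.587], [0.321, 0.909, -0.267], [-0.644, 0.003, -0.765]]
wrist_force: [0.2, -0.5, 1.1]
gripper_width: 1.003
```

```bash
python3 - <<'E'
from h import *
st()
c=cam('wrist'); save(c,'w4')
print(proj(c,[.431,-.366,.135]),proj(c,[.431,-.366,0]))
c=cam('side'); save(c,'s4')
R=Rdown(-25,50); g=np.array([.431,-.366,.062]); 
delta(g+R[:,2]*(.019-.09),R)
E
```

```text
t 9.03 p [0.3746, -0.304, 0.249] j [-18.9, -10.3, -51.8, 22.9, -9.2, -117.2] F [0.2, -0.5, 1.1] g 1.003
R [[-0.694, 0.417, 0.587], [0.321, 0.909, -0.267], [-0.644, 0.003, -0.765]]
[274.76854474 208.3201804 ] [282.72126801  89.79835726]
d [0.0656, -0.0337, 0.1217] w [0.0071, 0.0068, 0.0023] | rows lin 3.4 ang 0.1
```

View pics/w4.png

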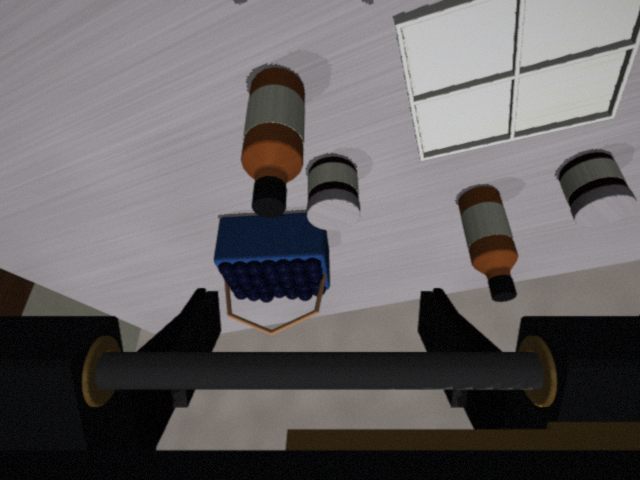

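View pics/s4.png

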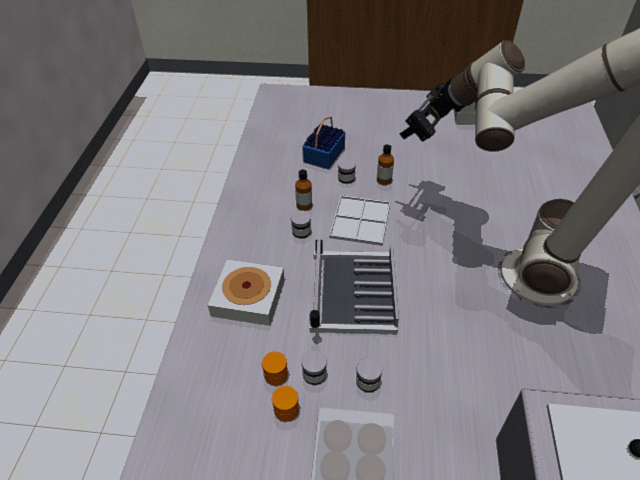

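```bash
cat > k.py <<'E'
import numpy as np
from scipy.spatial.transform import Rotation as Rn
from scipy.optimize import least_squares
def frames(j,s4=1):
    q=np.radians(j); Rz=Rn.from_euler('z',q[0]).as_matrix()
    # forearm frame: x fwd, y left, z up pitched down by j2-j3
    Rf=Rz@Rn.from_euler('y',q[1]-q[2]).as_matrix()
    R4=Rf@Rn.from_euler('x',s4*q[3]).as_matrix()
    R5=R4@Rn.from_euler('y',-q[4]).as_matrix() # x axis = tool z
    # tool: z along R5 x ; at j6=-90 tool x = -forward(when down) => tool x = R5 z * -1?
    a=q[5]+np.pi/2
    X0=R5@np.array([0,0,-1.]);Z=R5[:,0];Y0=np.cross(Z,X0)
    # R5 z when tool down = forward ; tool x = -forward
    X=X0*np.cos(a)-Y0*np.sin(a); Y=np.cross(Z,X)
    R=np.stack([X,Y,Z],1)
    U=Rz@np.array([np.sin(q[1]),0,np.cos(q[1])])
    return R,np.stack([np.array([0,0,1.]),U,Rf[:,0],Rf[:,2],R4[:,1],Z],1)
D=[([-61.732,22.081,.396,-.02,-68.41,-14.817],[.145,-.607,.222]),([-13.6,3.1,-21.5,0,-65.3,-72.2],[.3649,-.253,.2424]),([42.4,18.4,-6.6,0,-64.9,-128.3],[.5221,.2604,.2117]),
([42.9,25.9,-15.2,0,-48.8,-128.7],[.5232,.2675,.0855]),([39.3,22.9,5.6,.1,-72.1,-125.2],[.5856,.2728,.249]),([5.2,3.7,-18.9,0,-67.6,-91],[.4373,-.1206,.2561]),([-18.9,-10.3,-51.8,22.9,-9.2,-117.2],[.3746,-.304,.249])]
if __name__=='__main__':
  for s4 in (1,-1):
    A=np.vstack([frames(j,s4)[1] for j,p in D]);b=np.hstack([p for j,p in D])
    x,r,k,sv=np.linalg.lstsq(A,b,rcond=None); print(s4,np.round(x,4),np.round((A@x-b).reshape(-1,3)*1000,1).tolist(),k,sv[-1])
    print(np.round(frames(D[-1][0],s4)[0],3).tolist()); print(np.round(frames(D[2][0],s4)[0],3).tolist())
E
python3 k.py
```

```text
1 [ 0.3672  0.618   0.4263 -0.0505 -0.1657  0.5107] [[-2.7, -7.9, 2.8], [-14.2, -2.3, 7.8], [3.9, -4.5, 5.3], [-1.0, -8.5, 8.6], [12.3, 3.5, 1.6], [-11.7, -7.1, 6.7], [21.7, 40.5, -32.7]] 6 0.1887812149005863
[[-0.249, 0.738, 0.627], [0.892, 0.428, -0.149], [-0.378, 0.522, -0.764]]
[[-0.997, -0.071, 0.001], [-0.071, 0.997, 0.001], [-0.001, 0.001, -1.0]]
-1 [ 0.1593  0.5653  0.4212  0.0008 -0.1598  0.3065] [[0.2, -0.3, -0.3], [0.3, 0.2, 0.3], [-0.1, -0.1, 0.2], [-0.3, 0.3, -0.5], [0.1, -0.6, 0.3], [-0.0, -0.1, -0.3], [-0.1, 0.0, 0.3]] 6 0.18878121490058633
[[-0.694, 0.418, 0.587], [0.321, 0.909, -0.267], [-0.645, 0.004, -0.764]]
[[-0.997, -0.071, 0.001], [-0.071, 0.997, 0.001], [-0.001, 0.001, -1.0]]
```

```bash
cat >> k.py <<'E'
LP=np.array([.1593,.5653,.4212,.0008,-.1598,.3065])
LO=np.array([-179,-69,-61,-181,-171,-9.3]);  # placeholder
lo=np.array([-179.,-69.,-61.,-181.,-171.,-177.]);hi=np.array([179.,118.,80.,117.,-9.5,177.])
def fk(j):
    R,B=frames(j,-1); return B@LP,R,B
def ik(pos,R,seeds):
    best=None
    for s in seeds:
        f=lambda j:np.hstack([(fk(j)[0]-pos)*10,Rn.from_matrix(fk(j)[1].T@R).as_rotvec()])
        try: r=least_squares(f,np.clip(s,lo+.1,hi-.1),bounds=(lo,hi),x_scale=30.)
        except Exception: continue
        if r.cost<1e-6:
            yield r.x
def hts(j):
    B=fk(j)[2]; el=B[:,:2]@LP[:2]; w=B[:,:4]@LP[:4]; w2=B[:,:5]@LP[:5]; return el,w,w2
E
cat > plan.py <<'E'
from k import *; from h import Rdown
rng=np.random.default_rng(0)
def search(g,yaws,pitches,s=.062):
  for pt in pitches:
    for th in yaws:
        R=Rdown(th,pt); out=set()
        for side in (0,):
            p=np.array([g[0],g[1],s])+R[:,2]*.019
            seeds=[[rng.uniform(-90,60),rng.uniform(-20,60),rng.uniform(-50,30),a,-60,b] for a in (-150,-90,-30,30,90) for b in (-90,)]
            for j in ik(p,R,seeds):
                el,w,w2=hts(j); key=tuple(np.round(j).astype(int))
                if key in out: continue
                out.add(key); print(pt,th,key,'z elbow %.2f w %.2f w2 %.2f'%(el[2],w[2],w2[2]),'wxy',np.round(w[:2],2),np.round(w2[:2],2))
if __name__=='__main__':
    print('F');search((.431,-.366),(-90,-60,-30,0,30,60,90),(35,45))
E
python3 plan.py
```

```text
F
35 -30 (np.int64(-65), np.int64(27), np.int64(-38), np.int64(-129), np.int64(-37), np.int64(67)) z elbow 0.66 w 0.28 w2 0.23 wxy [ 0.19 -0.39] [ 0.23 -0.25]
35 0 (np.int64(-60), np.int64(29), np.int64(-22), np.int64(-86), np.int64(-46), np.int64(40)) z elbow 0.65 w 0.33 w2 0.23 wxy [ 0.27 -0.47] [ 0.2  -0.37]
35 30 (np.int64(-57), np.int64(35), np.int64(-9), np.int64(-65), np.int64(-65), np.int64(37)) z elbow 0.62 w 0.33 w2 0.23 wxy [ 0.34 -0.53] [ 0.23 -0.48]
35 60 (np.int64(-52), np.int64(42), np.int64(5), np.int64(-50), np.int64(-84), np.int64(42)) z elbow 0.58 w 0.32 w2 0.23 wxy [ 0.44 -0.56] [ 0.31 -0.57]
35 90 (np.int64(-44), np.int64(49), np.int64(16), np.int64(-36), np.int64(-100), np.int64(52)) z elbow 0.53 w 0.31 w2 0.23 wxy [ 0.56 -0.55] [ 0.43 -0.6 ]
45 -30 (np.int64(-50), np.int64(21), np.int64(-27), np.int64(-98), np.int64(-14), np.int64(22)) z elbow 0.69 w 0.37 w2 0.27 wxy [ 0.32 -0.37] [ 0.25 -0.26]
45 0 (np.int64(-51), np.int64(25), np.int64(-20), np.int64(-72), np.int64(-36), np.int64(19)) z elbow 0.67 w 0.37 w2 0.27 wxy [ 0.33 -0.42] [ 0.23 -0.37]
45 30 (np.int64(-52), np.int64(31), np.int64(-10), np.int64(-56), np.int64(-57), np.int64(28)) z elbow 0.64 w 0.37 w2 0.27 wxy [ 0.38 -0.48] [ 0.25 -0.47]
45 60 (np.int64(-48), np.int64(38), np.int64(2), np.int64(-44), np.int64(-76), np.int64(38)) z elbow 0.60 w 0.35 w2 0.27 wxy [ 0.46 -0.51] [ 0.33 -0.54]
45 90 (np.int64(-42), np.int64(44), np.int64(11), np.int64(-32), np.int64(-91), np.int64(51)) z elbow 0.57 w 0.34 w2 0.27 wxy [ 0.56 -0.5 ] [ 0.43 -0.57]
```

```bash
cat >> plan.py <<'E'
E
python3 - <<'E'
import plan
from plan import *
print('E');search((.674,-.221),(0,15,30),(40,))
print('F');search((.431,-.366),(30,),(40,))
a=np.radians(4.15);ex=np.array([np.cos(a),np.sin(a)]);ey=np.array([-ex[1],ex[0]]);O=np.array([.4845,.1082])
for y in (-.08,0,.08):
    g=O+(-.087+.064)*ex+y*ey; print('cr',y,g)
    search(g,(4.15,),(120,130,135),s=.045)
E
```

```text
E
40 0 (np.int64(-25), np.int64(31), np.int64(-10), np.int64(-85), np.int64(-19), np.int64(12)) z elbow 0.64 w 0.37 w2 0.25 wxy [ 0.55 -0.25] [ 0.45 -0.22]
40 15 (np.int64(-27), np.int64(33), np.int64(-6), np.int64(-75), np.int64(-32), np.int64(13)) z elbow 0.63 w 0.37 w2 0.25 wxy [ 0.57 -0.29] [ 0.46 -0.28]
40 30 (np.int64(-28), np.int64(36), np.int64(-1), np.int64(-67), np.int64(-45), np.int64(15)) z elbow 0.62 w 0.36 w2 0.25 wxy [ 0.59 -0.32] [ 0.48 -0.33]
F
40 30 (np.int64(-55), np.int64(33), np.int64(-9), np.int64(-61), np.int64(-61), np.int64(33)) z elbow 0.63 w 0.35 w2 0.25 wxy [ 0.36 -0.51] [ 0.24 -0.48]
cr -0.08 [0.46734973 0.0267453 ]
120 4.15 (np.int64(18), np.int64(35), np.int64(-13), np.int64(-8), np.int64(-71), np.int64(-100)) z elbow 0.62 w 0.31 w2 0.29 wxy [0.58 0.19] [0.61 0.04]
130 4.15 (np.int64(18), np.int64(40), np.int64(-7), np.int64(-9), np.int64(-82), np.int64(-99)) z elbow 0.59 w 0.28 w2 0.27 wxy [0.62 0.2 ] [0.65 0.04]
135 4.15 (np.int64(17), np.int64(43), np.int64(-4), np.int64(-9), np.int64(-87), np.int64(-99)) z elbow 0.57 w 0.27 w2 0.25 wxy [0.64 0.2 ] [
[... 293 characters left out ...]
z elbow 0.59 w 0.29 w2 0.27 wxy [0.6  0.27] [0.65 0.12]
135 4.15 (np.int64(24), np.int64(43), np.int64(-2), np.int64(-14), np.int64(-88), np.int64(-104)) z elbow 0.57 w 0.27 w2 0.25 wxy [0.63 0.27] [0.66 0.12]
cr 0.08 [0.45577088 0.18632578]
120 4.15 (np.int64(32), np.int64(36), np.int64(-8), np.int64(-14), np.int64(-73), np.int64(-111)) z elbow 0.61 w 0.32 w2 0.29 wxy [0.54 0.34] [0.6 0.2]
130 4.15 (np.int64(31), np.int64(41), np.int64(-1), np.int64(-17), np.int64(-85), np.int64(-109)) z elbow 0.58 w 0.30 w2 0.27 wxy [0.59 0.35] [0.64 0.2 ]
135 4.15 (np.int64(30), np.int64(44), np.int64(2), np.int64(-18), np.int64(-90), np.int64(-109)) z elbow 0.57 w 0.28 w2 0.25 wxy [0.61 0.35] [0.66 0.2 ]
```

```bash
python3 - <<'E'
from h import *
R1=Rdown(30,80); delta([.36,-.41,.24],R1)
R2=Rdown(30,40); delta([.377,-.397,.18],R2,R0=R1,p0=[.36,-.41,.24])
E
```

```text
d [-0.0143, -0.1031, 0.027] w [-0.4072, 0.4911, -0.8741] | rows lin 2.6 ang 8.7
d [-0.0105, 0.0028, 0.0628] w [-0.0, -0.6981, -0.0] | rows lin 1.5 ang 5.6
```

>>> {"method": "jog_arm", "body": {"moves": [[-1,-0.014,-0.103,0.027,-0.407,0.491,-0.874],[-1,-0.014,-0.103,0.027,-0.407,0.491,-0.874],[-1,-0.014,-0.103,0.027,-0.407,0.491,-0.874],[-1,-0.014,-0.103,0.027,-0.407,0.491,-0.874],[-1,-0.014,-0.103,0.027,-0.407,0.491,-0.874],[-1,-0.014,-0.103,0.027,-0.407,0.491,-0.874],[-1,-0.014,-0.103,0.027,-0.407,0.491,-0.874],[-1,-0.014,-0.103,0.027,-0.407,0.491,-0.874],[-1,-0.014,-0.103,0.027,-0.407,0.491,-0.874],[-1,-0.014,-0.103,0.027,-0.407,0.491,-0.874]]}}

```text
time_s: 9.97
tcp_pos: [0.3604, -0.411, 0.2398]
ee_rot: [[-0.919, -0.267, 0.291], [-0.274, 0.962, 0.018], [-0.284, -0.063, -0.957]]
wrist_force: [0.4, 0.3, -0.3]
gripper_width: 0.999
```

```bash
python3 - <<'E'
from h import *
st()
R2=Rdown(30,40); delta([.377,-.397,.17],R2)
E
```

```text
t 9.97 p [0.3604, -0.411, 0.2398] j [-38.7, 9.3, -11.6, -13.5, -57.1, -29.1] F [0.4, 0.3, -0.3] g 0.999
R [[-0.919, -0.267, 0.291], [-0.274, 0.962, 0.018], [-0.284, -0.063, -0.957]]
d [0.0007, 0.0134, 0.0719] w [-0.1942, -0.5885, -0.1794] | rows lin 1.8 ang 5.2
```

>>> {"method": "jog_arm", "body": {"moves": [[-1,0.001,0.013,0.072,-0.194,-0.588,-0.179],[-1,0.001,0.013,0.072,-0.194,-0.588,-0.179],[-1,0.001,0.013,0.072,-0.194,-0.588,-0.179],[-1,0.001,0.013,0.072,-0.194,-0.588,-0.179],[-1,0.001,0.013,0.072,-0.194,-0.588,-0.179],[-1,0.001,0.013,0.072,-0.194,-0.588,-0.179],[-1,0.001,0.013,0.072,-0.194,-0.588,-0.179],[-1,0.001,0.013,0.072,-0.194,-0.588,-0.179],[-1,0.001,0.013,0.072,-0.194,-0.588,-0.179],[-1,0.001,0.013,0.072,-0.194,-0.588,-0.179]]}}

```text
time_s: 10.8
tcp_pos: [0.3757, -0.3959, 0.1699]
ee_rot: [[-0.559, -0.496, 0.664], [-0.321, 0.868, 0.378], [-0.764, -0.001, -0.645]]
wrist_force: [0.6, 1.1, 0.1]
gripper_width: 0.997
```

```bash
python3 - <<'E'
from h import *
st()
c=cam('wrist'); save(c,'w5')
print(proj(c,[.431,-.366,.135]),proj(c,[.431,-.366,0]))
R=Rdown(30,40); g=np.array([.431,-.366,.062])
p1=g+R[:,2]*(.019-.10); delta(p1,R); print(p1)
delta(g+R[:,2]*.019,R)
E
```

```text
t 10.8 p [0.3757, -0.3959, 0.1699] j [-61.2, 23.0, -5.3, -53.2, -72.8, 23.0] F [0.6, 1.1, 0.1] g 0.997
R [[-0.559, -0.496, 0.664], [-0.321, 0.868, 0.378], [-0.764, -0.001, -0.645]]
[315.63192148 278.09359031] [316.37904731 102.01418346]
d [0.0424, -0.0019, 0.0366] w [-0.0043, -0.0024, -0.0019] | rows lin 1.3 ang 0.0
[ 0.37726347 -0.3970248   0.1140658 ]
d [0.0421, -0.0015, 0.1366] w [-0.0043, -0.0024, -0.0019] | rows lin 3.4 ang 0.0
```

View pics/w5.png

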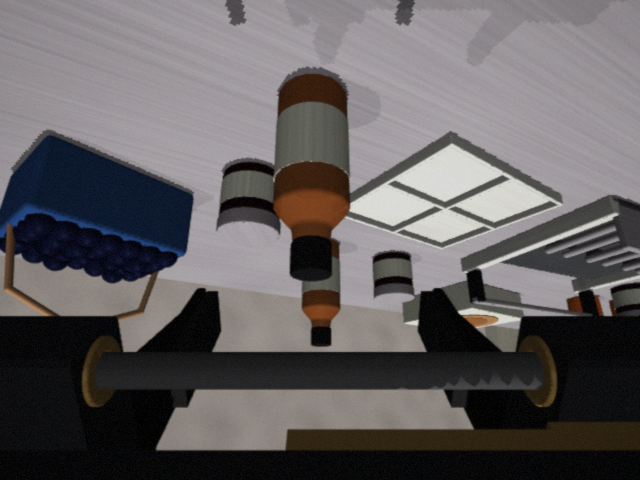

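>>> {"method": "jog_arm", "body": {"moves": [[-1,0.042,-0.004,0.036,0,0,0],[-1,0.042,-0.004,0.036,0,0,0],[-1,0.042,-0.004,0.06,0,0,0],[-1,0.042,-0.004,0.085,0,0,0],[-1,0.042,-0.004,0.11,0,0,0],[-1,0.042,-0.004,0.137,0,0,0],[-1,0.042,-0.004,0.137,0,0,0],[-1,0.042,-0.004,0.137,0,0,0],[1,0.042,-0.004,0.137,0,0,0],[1,0.042,-0.004,0.137,0,0,0]]}}

```text
time_s: 11.68
tcp_pos: [0.444, -0.3616, 0.0496]
ee_rot: [[-0.56, -0.495, 0.665], [-0.319, 0.869, 0.378], [-0.765, -0.0, -0.644]]
wrist_force: [-0.5, -0.5, 1.0]
gripper_width: 0.919
```

>>> {"method": "jog_arm", "body": {"moves": [[1,0,0,0,0,0,0],[1,0,0,0,0,0,0],[1,0,0,0,0,0,0],[1,0,0,0,0,0,0],[1,0,0,0,0,0,0],[1,0,0,0,0,0,0],[1,0,0,0,0,0,0],[1,0,0,0,0,0,0],[1,0,0,0,0,0,0],[1,0,0,0,0,0,0]]}}

```text
time_s: 12.52
tcp_pos: [0.4444, -0.3619, 0.0489]
ee_rot: [[-0.56, -0.494, 0.665], [-0.318, 0.87, 0.377], [-0.765, -0.0, -0.644]]
wrist_force: [-0.0, -2.9, 2.7]
gripper_width: 0.56
```

```bash
python3 - <<'E'
from h import *
st()
c=cam('side'); save(c,'s5'); b=c['frame'][90:240,280:560,::-1]; cv2.imwrite('pics/s5c.png',cv2.resize(b,None,fx=2.8,fy=2.8))
c=cam('wrist'); save(c,'w6')
E
```

```text
t 12.52 p [0.4444, -0.3619, 0.0489] j [-54.9, 33.3, -8.9, -60.7, -60.8, 32.4] F [-0.0, -2.9, 2.7] g 0.56
R [[-0.56, -0.494, 0.665], [-0.318, 0.87, 0.377], [-0.765, -0.0, -0.644]]
```

View pics/s5c.png

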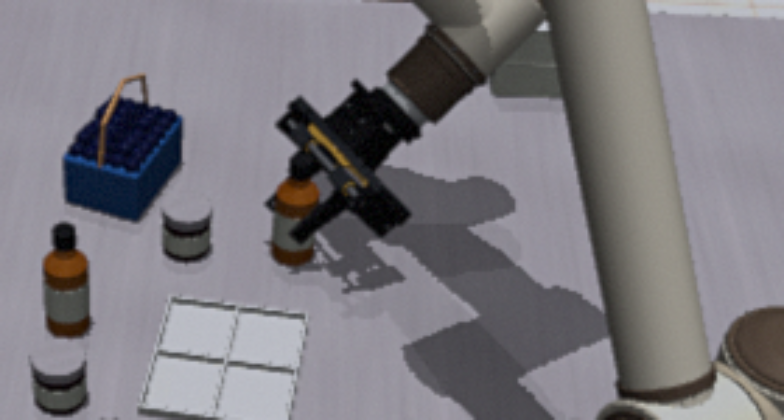

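View pics/w6.png

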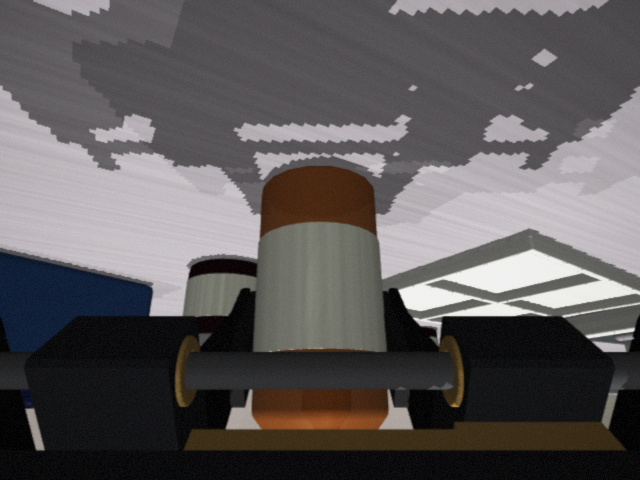

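```bash
cat >> h.py <<'E'
RO=np.array([.4845,.1082,0.]);_a=np.radians(4.15);EX=np.array([np.cos(_a),np.sin(_a),0]);EY=np.array([-EX[1],EX[0],0])
def cr(gx,gy,gz,R): return RO+gx*EX+gy*EY+np.array([0,0,gz])+R[:,2]*.019
E
python3 - <<'E'
from h import *
p0=sense()['tcp_pos']
delta([p0[0]-.02,p0[1]+.03,.22],Rdown(30,40))
R0=Rdown(30,40)
delta([.40,-.20,.29],Rdown(17,85),R0=R0,p0=[.4244,-.332,.22])
R=Rdown(4.15,130);h=cr(-.024,-.08,.18,R);print(h)
delta(h,R,R0=Rdown(17,85),p0=[.40,-.20,.29])
E
```

```text
d [-0.1292, 0.0359, -0.1122] w [-0.0059, -0.0018, -0.0043] | rows lin 4.2 ang 0.1
d [-0.0825, 0.1265, -0.0106] w [0.1075, 0.782, 0.2065] | rows lin 3.6 ang 6.5
[0.45417141 0.0257891  0.16544516]
d [-0.1065, 0.2001, 0.1343] w [-0.0692, 0.782, 0.2195] | rows lin 6.3 ang 6.5
```

>>> {"method": "jog_arm", "body": {"moves": [[1,-0.04,0.01,-0.03,0,0,0],[1,-0.08,0.02,-0.07,0,0,0],[1,-0.129,0.036,-0.112,0,0,0],[1,-0.129,0.036,-0.112,0,0,0],[1,-0.129,0.036,-0.112,0,0,0],[1,-0.129,0.036,-0.112,0,0,0],[1,-0.129,0.036,-0.112,0,0,0],[1,-0.129,0.036,-0.112,0,0,0],[1,-0.129,0.036,-0.112,0,0,0],[1,-0.129,0.036,-0.112,0,0,0]]}}

```text
time_s: 13.45
tcp_pos: [0.4236, -0.3308, 0.2168]
ee_rot: [[-0.563, -0.494, 0.662], [-0.314, 0.869, 0.382], [-0.764, 0.007, -0.645]]
wrist_force: [-0.7, -0.5, -3.6]
gripper_width: 0.569
```

>>> {"method": "jog_arm", "body": {"moves": [[1,-0.008,0.013,-0.001,0.011,0.078,0.021],[1,-0.017,0.025,-0.002,0.021,0.156,0.041],[1,-0.025,0.038,-0.003,0.032,0.235,0.062],[1,-0.033,0.05,-0.004,0.043,0.313,0.083],[1,-0.041,0.063,-0.005,0.054,0.391,0.103],[1,-0.05,0.076,-0.006,0.064,0.469,0.124],[1,-0.058,0.089,-0.007,0.075,0.547,0.145],[1,-0.066,0.101,-0.008,0.086,0.626,0.165],[1,-0.074,0.114,-0.01,0.097,0.704,0.186],[1,-0.083,0.127,-0.011,0.107,0.782,0.207]]}}

```text
time_s: 14.28
tcp_pos: [0.3995, -0.1974, 0.2895]
ee_rot: [[-0.956, -0.285, 0.075], [-0.284, 0.959, 0.025], [-0.079, 0.003, -0.997]]
wrist_force: [0.6, 0.6, -3.9]
gripper_width: 0.56
```

```bash
python3 - <<'E'
from h import *
st()
R=Rdown(4.15,130);h=cr(-.024,-.08,.18,R)
delta(h,R)
c=cam('side'); save(c,'s6')
E
```

```text
t 14.28 p [0.3995, -0.1974, 0.2895] j [-6.7, -0.3, -17.6, -2.1, -68.7, -66.0] F [0.6, 0.6, -3.9] g 0.56
R [[-0.956, -0.285, 0.075], [-0.284, 0.959, 0.025], [-0.079, 0.003, -0.997]]
d [-0.1057, 0.1979, 0.1334] w [-0.0646, 0.7741, 0.2123] | rows lin 6.3 ang 6.4
```

View pics/s6.png

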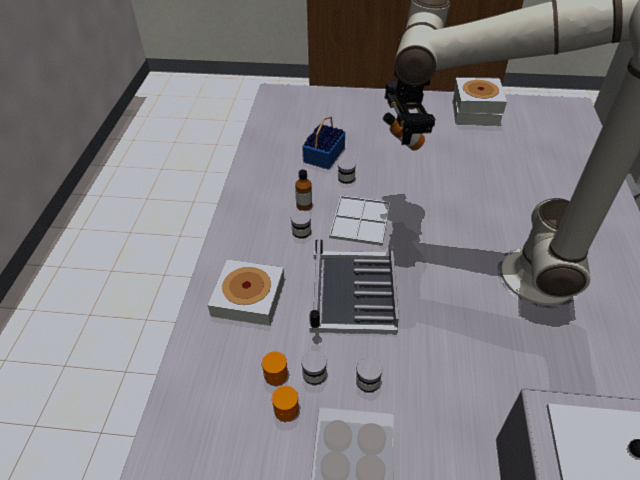

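>>> {"method": "jog_arm", "body": {"moves": [[1,-0.011,0.02,0.013,-0.006,0.077,0.021],[1,-0.021,0.04,0.027,-0.013,0.155,0.042],[1,-0.032,0.059,0.04,-0.019,0.232,0.064],[1,-0.042,0.079,0.053,-0.026,0.31,0.085],[1,-0.053,0.099,0.067,-0.032,0.387,0.106],[1,-0.063,0.119,0.08,-0.039,0.464,0.127],[1,-0.074,0.139,0.093,-0.045,0.542,0.149],[1,-0.085,0.158,0.107,-0.052,0.619,0.17],[1,-0.095,0.178,0.12,-0.058,0.697,0.191],[1,-0.106,0.198,0.133,-0.065,0.774,0.212]]}}

```text
time_s: 15.17
tcp_pos: [0.4564, 0.0264, 0.1649]
ee_rot: [[-0.765, -0.072, -0.64], [-0.056, 0.997, -0.045], [0.641, 0.002, -0.767]]
wrist_force: [0.9, 0.0, -2.5]
gripper_width: 0.563
```

```bash
python3 - <<'E'
from h import *
st()
R=Rdown(4.15,130);h=cr(-.024,-.08,.08,R)
delta(h,R)
for n in('side','top'):
  c=cam(n); save(c,n[0]+'7')
b=c['frame'][190:320,260:450,::-1];cv2.imwrite('pics/t7c.png',cv2.resize(cv2.convertScaleAbs(b,alpha=1.6),None,fx=4,fy=4))
E
```

```text
t 15.17 p [0.4564, 0.0264, 0.1649] j [17.5, 30.9, -1.3, -8.7, -96.8, -101.3] F [0.9, 0.0, -2.5] g 0.563
R [[-0.765, -0.072, -0.64], [-0.056, 0.997, -0.045], [0.641, 0.002, -0.767]]
d [-0.0621, -0.0006, 0.0778] w [0.0014, 0.0018, 0.0009] | rows lin 2.4 ang 0.0
```

View pics/s7.png

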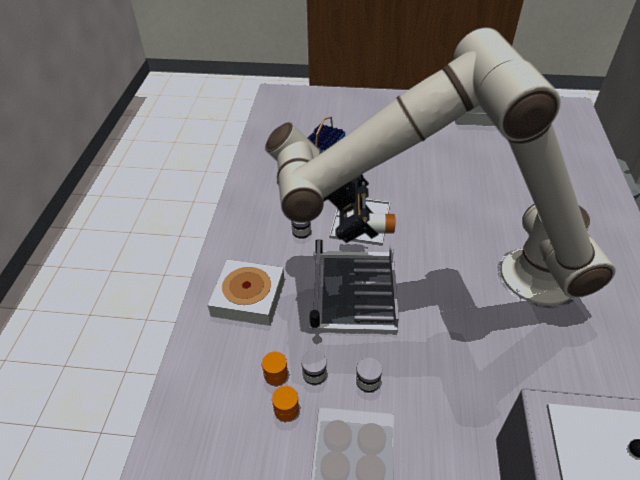

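View pics/t7c.png

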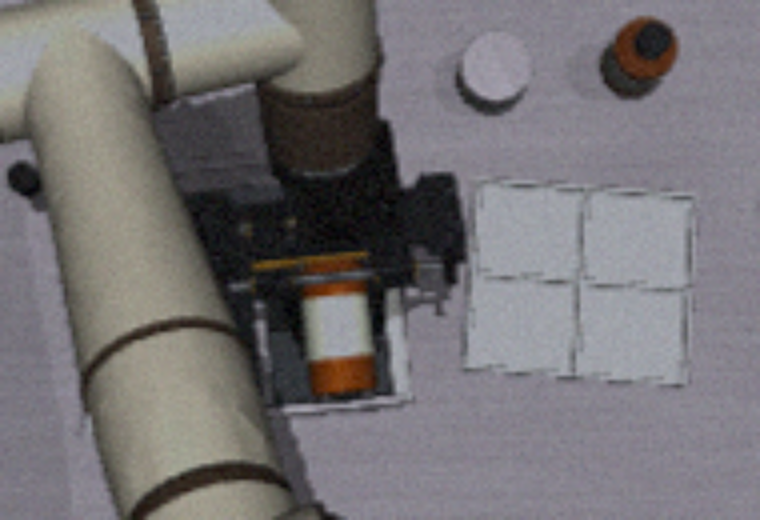

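```bash
python3 - <<'E'
from h import *
t=cam('top')
def rk(u,v,z):
    p=ray(t,u,v,z)-RO; return np.round([p@EX,p@EY],4)
f=lambda X,Y:(260+(X+.5)/4-.5,190+(Y+.5)/4-.5)
print('foot top rim',rk(*f(345,391),.20),'left/right',rk(*f(311,360),.18),rk(*f(374,355),.18))
p=np.array(sense()['tcp_pos'])-np.array(sense()['ee_rot'])[:,2]*.019-RO; print('grasp rack',p@EX,p@EY,p[2])
E
```

```text
foot top rim [-0.0795 -0.0747] left/right [-0.0541 -0.0525] [-0.0551 -0.099 ]
grasp rack -0.02187339688353993 -0.07975348822099138 0.1767238441794272
```

```bash
python3 - <<'E'
from h import *
R=Rdown(4.15,130)
delta(cr(-.023,-.081,.06,R),R)
E
```

```text
d [-0.0743, -0.0013, 0.09] w [-0.0006, -0.0014, 0.0021] | rows lin 2.8 ang 0.0
```

>>> {"method": "jog_arm", "body": {"moves": [[1,-0.015,0,0.018,0,0,0],[1,-0.03,0,0.036,0,0,0],[1,-0.045,0,0.054,0,0,0],[1,-0.06,0,0.072,0,0,0],[1,-0.068,-0.001,0.082,0,0,0],[1,-0.074,-0.001,0.09,0,0,0],[1,-0.074,-0.001,0.09,0,0,0],[1,-0.074,-0.001,0.09,0,0,0],[1,-0.074,-0.001,0.09,0,0,0],[1,-0.074,-0.001,0.09,0,0,0]]}}

```text
time_s: 16.15
tcp_pos: [0.4563, 0.0239, 0.0516]
ee_rot: [[-0.77, -0.074, -0.634], [-0.058, 0.997, -0.046], [0.636, 0.001, -0.772]]
wrist_force: [0.1, 0.0, -3.0]
gripper_width: 0.564
```

```bash
python3 - <<'E'
from h import *
st()
R=Rdown(4.15,130)
delta(cr(-.023,-.081,.046,R),R)
c=cam('side'); b=c['frame'][170:350,250:450,::-1];cv2.imwrite('pics/s8c.png',cv2.resize(b,None,fx=3.3,fy=3.3))
c=cam('top');b=c['frame'][190:320,260:450,::-1];cv2.imwrite('pics/t8c.png',cv2.resize(cv2.convertScaleAbs(b,alpha=1.6),None,fx=4,fy=4))
E
```

```text
t 16.15 p [0.4563, 0.0239, 0.0516] j [17.4, 38.4, -6.7, -8.4, -83.7, -99.3] F [0.1, 0.0, -3.0] g 0.564
R [[-0.77, -0.074, -0.634], [-0.058, 0.997, -0.046], [0.636, 0.001, -0.772]]
d [-0.012, 0.0011, 0.0162] w [-0.0002, 0.0088, 0.0019] | rows lin 0.5 ang 0.1
```

View pics/s8c.png

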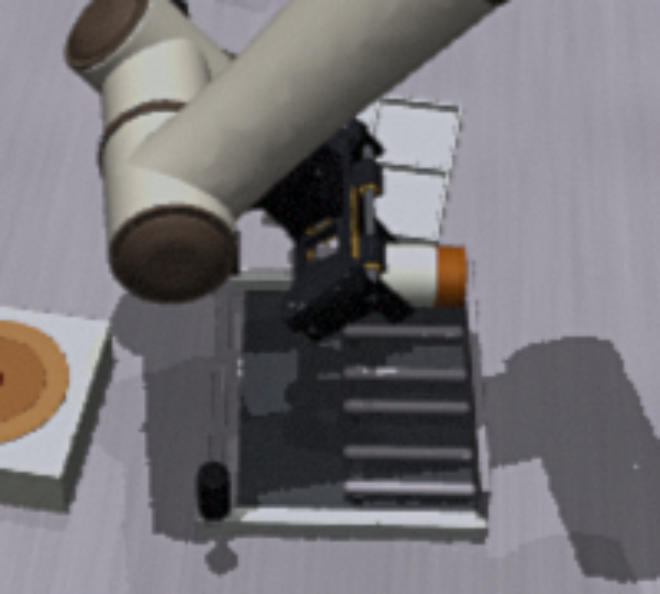

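View pics/t8c.png

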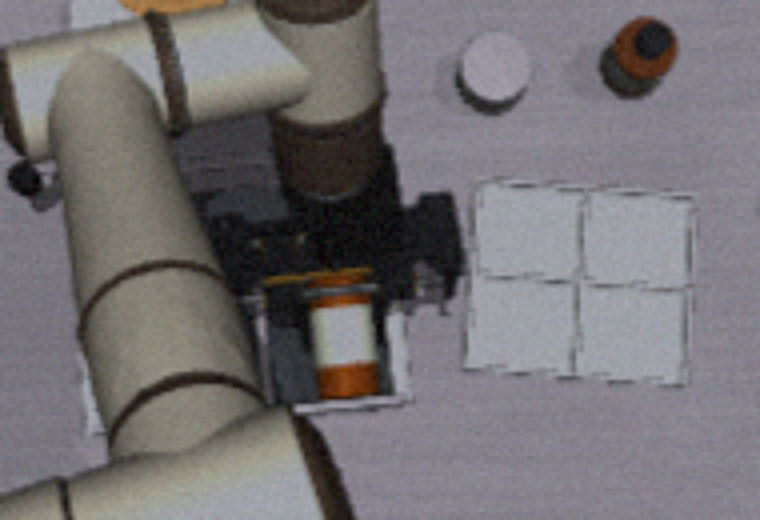

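>>> {"method": "jog_arm", "body": {"moves": [[1,-0.002,0,0.003,0,0,0],[1,-0.004,0,0.006,0,0,0],[1,-0.006,0.001,0.008,0,0.004,0],[1,-0.008,0.001,0.01,0,0.006,0],[1,-0.01,0.001,0.013,0,0.008,0],[1,-0.012,0.001,0.015,0,0.008,0],[1,-0.012,0.001,0.015,0,0.008,0],[1,-0.012,0.001,0.015,0,0.008,0],[1,-0.012,0.001,0.015,0,0.008,0],[1,-0.012,0.001,0.015,0,0.008,0]]}}

```text
time_s: 17.08
tcp_pos: [0.4552, 0.0247, 0.0314]
ee_rot: [[-0.763, -0.074, -0.642], [-0.057, 0.997, -0.047], [0.644, 0.0, -0.765]]
wrist_force: [0.6, -0.1, -4.6]
gripper_width: 0.563
```

```bash
python3 - <<'E'
from h import *
st()
p=np.array(sense()['tcp_pos'])-np.array(sense()['ee_rot'])[:,2]*.019-RO; print('grasp rack',p@EX,p@EY,p[2])
c=cam('top');b=c['frame'][190:320,260:450,::-1];cv2.imwrite('pics/t9c.png',cv2.resize(cv2.convertScaleAbs(b,alpha=1.6),None,fx=4,fy=4))
E
```

```text
t 17.08 p [0.4552, 0.0247, 0.0314] j [17.4, 40.3, -7.0, -8.6, -82.2, -99.0] F [0.6, -0.1, -4.6] g 0.563
R [[-0.763, -0.074, -0.642], [-0.057, 0.997, -0.047], [0.644, 0.0, -0.765]]
grasp rack -0.02304048618822057 -0.08113852531583532 0.045897125503860936
```

View pics/t9c.png

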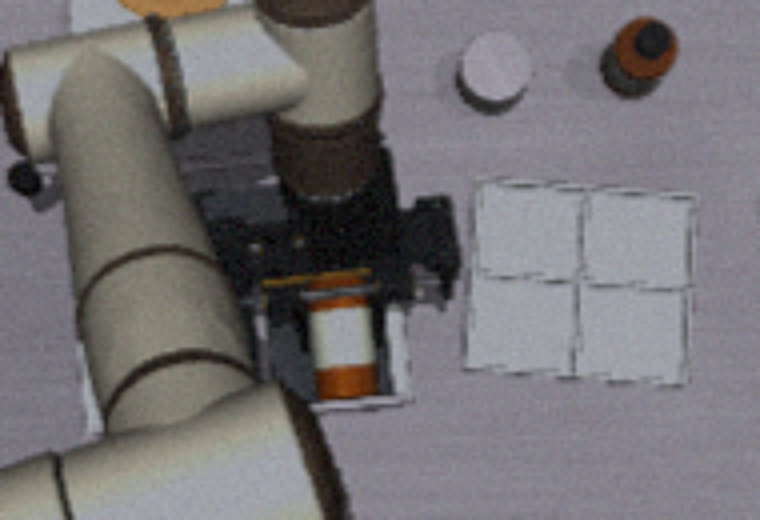

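>>> {"method": "jog_arm", "body": {"moves": [[1,-0.001,0,0.0015,0,0,0],[1,-0.001,0,0.0015,0,0,0],[-0.4,-0.001,0,0.0015,0,0,0],[-0.4,-0.001,0,0.0015,0,0,0],[-0.4,-0.001,0,0.0015,0,0,0],[-0.4,-0.001,0,0.0015,0,0,0],[-0.4,0,0,-0.02,0,0,0],[-0.4,0,0,-0.05,0,0,0],[-0.4,0,0,-0.085,0,0,0],[-0.4,0,0,-0.12,0,0,0]]}}

```text
time_s: 17.97
tcp_pos: [0.5324, 0.0302, 0.1246]
ee_rot: [[-0.762, -0.074, -0.644], [-0.057, 0.997, -0.048], [0.645, -0.0, -0.764]]
wrist_force: [1.0, -0.3, -0.1]
gripper_width: 0.699
```

```bash
python3 - <<'E'
from h import *
st()
c=cam('top');b=c['frame'][180:330,180:500,::-1];cv2.imwrite('pics/t10c.png',cv2.resize(cv2.convertScaleAbs(b,alpha=1.6),None,fx=2.5,fy=2.5))
c=cam('wrist');save(c,'w10')
delta([.50,-.17,.26],Rdown(-4,90))
E
```

```text
t 17.97 p [0.5324, 0.0302, 0.1246] j [16.0, 40.0, 9.0, -7.7, -98.6, -100.2] F [1.0, -0.3, -0.1] g 0.699
R [[-0.762, -0.074, -0.644], [-0.057, 0.997, -0.048], [0.645, -0.0, -0.764]]
d [0.1247, -0.197, -0.0699] w [-0.0494, -0.6876, 0.1389] | rows lin 5.8 ang 5.6
```

View pics/t10c.png

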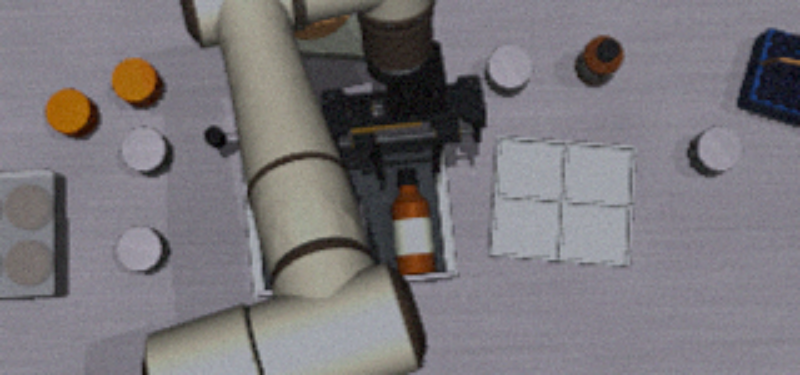

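View pics/w10.png

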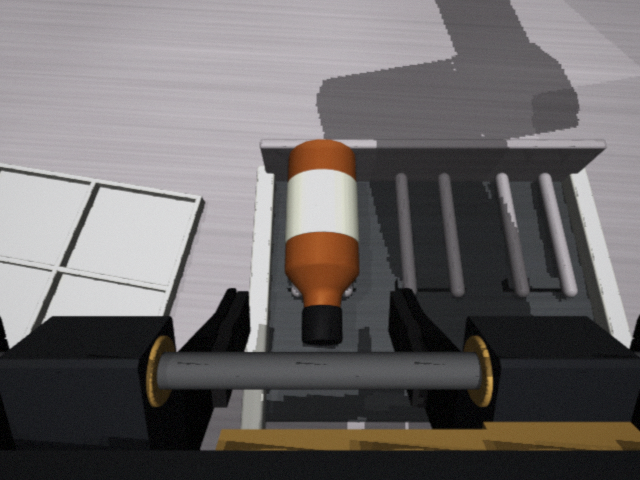

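```bash
python3 - <<'E'
from h import *
delta([.50,-.2,.27],Rdown(10,85))
delta([.57,-.238,.20],Rdown(10,40),R0=Rdown(10,85),p0=[.5,-.2,.27])
E
```

```text
d [0.1328, -0.2269, -0.0762] w [0.0307, -0.7754, -0.0976] | rows lin 6.6 ang 6.3
d [-0.056, -0.0496, 0.0752] w [-0.0, -0.7854, 0.0] | rows lin 2.5 ang 6.3
```

>>> {"method": "jog_arm", "body": {"moves": [[-1,0,0,-0.04,0,0,0],[-1,0.138,-0.227,-0.066,0.044,-0.782,-0.095],[-1,0.138,-0.227,-0.066,0.044,-0.782,-0.095],[-1,0.138,-0.227,-0.066,0.044,-0.782,-0.095],[-1,0.138,-0.227,-0.066,0.044,-0.782,-0.095],[-1,0.138,-0.227,-0.066,0.044,-0.782,-0.095],[-1,0.138,-0.227,-0.066,0.044,-0.782,-0.095],[-1,0.138,-0.227,-0.066,0.044,-0.782,-0.095],[-1,0.138,-0.227,-0.066,0.044,-0.782,-0.095],[-1,0.138,-0.227,-0.066,0.044,-0.782,-0.095]]}}

```text
time_s: 18.9
tcp_pos: [0.4846, -0.2015, 0.2631]
ee_rot: [[-0.982, -0.172, 0.084], [-0.172, 0.985, 0.002], [-0.083, -0.012, -0.996]]
wrist_force: [-0.8, -0.8, -1.6]
gripper_width: 0.998
```

```bash
python3 - <<'E'
from h import *
st()
delta([.57,-.238,.20],Rdown(10,40))
E
```

```text
t 18.9 p [0.4846, -0.2015, 0.2631] j [-5.2, 8.3, -12.5, -0.6, -64.5, -74.6] F [-0.8, -0.8, -1.6] g 0.998
R [[-0.982, -0.172, 0.084], [-0.172, 0.985, 0.002], [-0.083, -0.012, -0.996]]
d [-0.0723, -0.0498, 0.07] w [-0.0122, -0.7895, 0.0038] | rows lin 2.7 ang 6.3
```

>>> {"method": "jog_arm", "body": {"moves": [[-1,-0.01,-0.007,0.01,-0.002,-0.1,0],[-1,-0.02,-0.014,0.02,-0.004,-0.2,0.001],[-1,-0.03,-0.021,0.029,-0.005,-0.32,0.002],[-1,-0.04,-0.028,0.039,-0.007,-0.44,0.002],[-1,-0.05,-0.035,0.05,-0.009,-0.56,0.003],[-1,-0.06,-0.042,0.06,-0.01,-0.68,0.003],[-1,-0.072,-0.05,0.07,-0.012,-0.79,0.004],[-1,-0.072,-0.05,0.07,-0.012,-0.79,0.004],[-1,-0.072,-0.05,0.07,-0.012,-0.79,0.004],[-1,-0.072,-0.05,0.07,-0.012,-0.79,0.004]]}}

```text
time_s: 19.73
tcp_pos: [0.571, -0.2372, 0.1955]
ee_rot: [[-0.637, -0.175, 0.751], [-0.109, 0.985, 0.136], [-0.763, 0.005, -0.646]]
wrist_force: [-0.2, -0.2, 0.8]
gripper_width: 1.0
```

```bash
python3 - <<'E'
from h import *
st()
c=cam('wrist'); save(c,'w11')
print(proj(c,[.674,-.2206,.135]),proj(c,[.674,-.2206,0]))
R=Rdown(10,40); g=np.array([.674,-.2206,.062])
p1=g+R[:,2]*(.019-.10); delta(p1,R)
delta(g+R[:,2]*.019,R)
E
```

```text
t 19.73 p [0.571, -0.2372, 0.1955] j [-28.4, 12.7, -15.3, -58.6, -34.0, -9.4] F [-0.2, -0.2, 0.8] g 1.0
R [[-0.637, -0.175, 0.751], [-0.109, 0.985, 0.136], [-0.763, 0.005, -0.646]]
[315.87615085 261.70819683] [315.52023373 112.45240512]
d [0.0357, -0.0021, 0.0854] w [0.0039, -0.0046, -0.0009] | rows lin 2.2 ang 0.0
d [0.0352, -0.0024, 0.1854] w [0.0039, -0.0046, -0.0009] | rows lin 4.5 ang 0.0
```

View pics/w11.png

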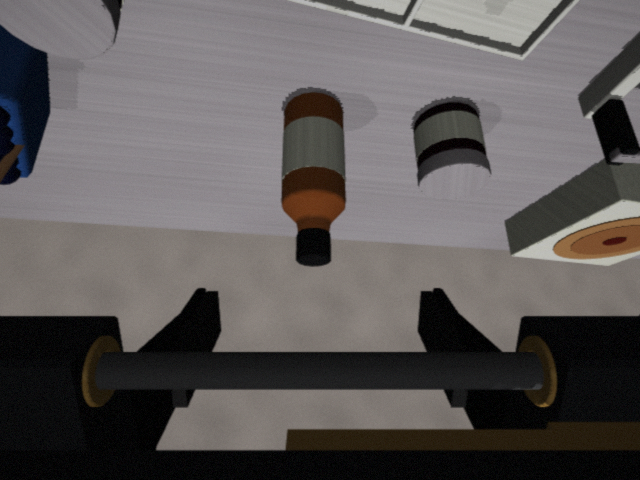

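>>> {"method": "jog_arm", "body": {"moves": [[-1,0.018,-0.004,0.03,0,0,0],[-1,0.035,-0.004,0.06,0,0,0],[-1,0.035,-0.004,0.085,0,0,0],[-1,0.035,-0.004,0.11,0,0,0],[-1,0.035,-0.004,0.135,0,0,0],[-1,0.035,-0.004,0.16,0,0,0],[-1,0.035,-0.004,0.185,0,0,0],[-1,0.035,-0.004,0.185,0,0,0],[-1,0.035,-0.004,0.185,0,0,0],[1,0.035,-0.004,0.185,0,0,0]]}}

```text
time_s: 20.62
tcp_pos: [0.6891, -0.219, 0.0531]
ee_rot: [[-0.634, -0.178, 0.753], [-0.115, 0.984, 0.136], [-0.765, -0.0, -0.644]]
wrist_force: [-0.4, -0.4, -0.1]
gripper_width: 0.976
```

>>> {"method": "jog_arm", "body": {"moves": [[1,0,0,0,0,0,0],[1,0,0,0,0,0,0],[1,0,0,0,0,0,0],[1,0,0,0,0,0,0],[1,0,0,0,0,0,0],[1,0,0,0,0,0,0],[1,0,0,0,0,0,0],[1,0,0,0,0,0,0],[1,0,0,0,0,0,0],[1,0,0,0,0,0,0]]}}

```text
time_s: 21.45
tcp_pos: [0.6892, -0.2203, 0.0537]
ee_rot: [[-0.633, -0.176, 0.754], [-0.113, 0.984, 0.135], [-0.766, -0.0, -0.643]]
wrist_force: [-2.8, 0.0, 4.2]
gripper_width: 0.567
```

```bash
python3 - <<'E'
from h import *
st()
s=sense();print('grasp',np.array(s['tcp_pos'])-np.array(s['ee_rot'])[:,2]*.019)
c=cam('side'); save(c,'s12')
c=cam('wrist'); save(c,'w12')
p=np.array(s['tcp_pos']); q=p+[-.06,.0,.2]
R1=Rdown(10,40); delta(q,R1)
R2=Rdown(8,85); P2=[.46,-.10,.30]; delta(P2,R2,R0=R1,p0=q)
R=Rdown(4.15,130);h=cr(-.024,0,.18,R);delta(h,R,R0=R2,p0=P2)
E
```

```text
t 21.45 p [0.6892, -0.2203, 0.0537] j [-25.9, 32.1, -7.4, -77.2, -27.5, 10.7] F [-2.8, 0.0, 4.2] g 0.567
R [[-0.633, -0.176, 0.754], [-0.113, 0.984, 0.135], [-0.766, -0.0, -0.643]]
grasp [ 0.6749225  -0.22287545  0.06589875]
d [-0.1152, 0.0105, -0.1739] w [0.0018, -0.0002, 0.0019] | rows lin 5.0 ang 0.0
d [0.0582, 0.1479, -0.1414] w [0.0165, 0.7853, 0.0318] | rows lin 5.1 ang 6.3
d [-0.0053, 0.2052, 0.1355] w [-0.0207, 0.7851, 0.0658] | rows lin 5.9 ang 6.3
```

View pics/s12.png

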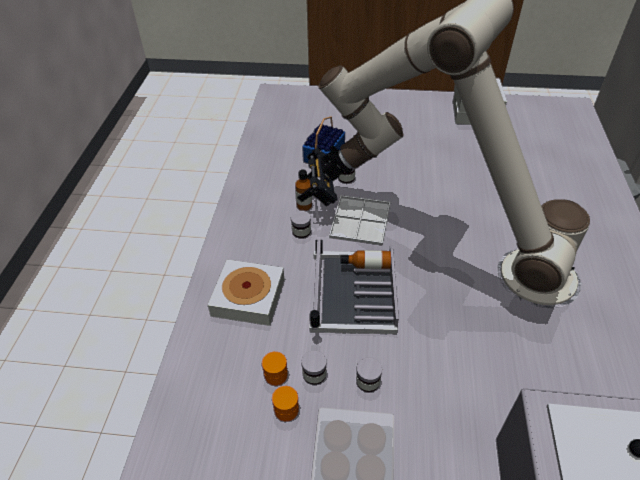

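View pics/w12.png

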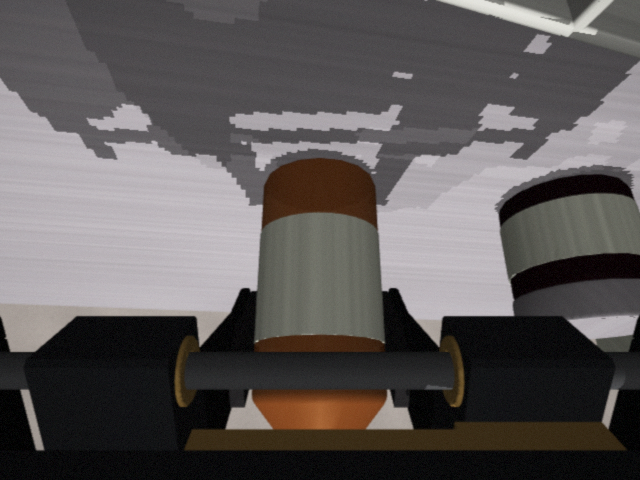

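>>> {"method": "jog_arm", "body": {"moves": [[1,-0.012,0.001,-0.017,0,0,0],[1,-0.023,0.002,-0.035,0,0,0],[1,-0.035,0.003,-0.052,0,0,0],[1,-0.046,0.004,-0.07,0,0,0],[1,-0.058,0.005,-0.087,0,0,0],[1,-0.069,0.006,-0.104,0,0,0],[1,-0.081,0.007,-0.122,0,0,0],[1,-0.092,0.008,-0.139,0,0,0],[1,-0.104,0.009,-0.157,0,0,0],[1,-0.115,0.01,-0.174,0,0,0]]}}

```text
time_s: 22.38
tcp_pos: [0.628, -0.2202, 0.2522]
ee_rot: [[-0.636, -0.176, 0.751], [-0.113, 0.984, 0.136], [-0.764, 0.002, -0.646]]
wrist_force: [0.6, 0.6, -2.9]
gripper_width: 0.564
```

>>> {"method": "jog_arm", "body": {"moves": [[1,0.006,0.015,-0.014,0.002,0.078,0.003],[1,0.012,0.03,-0.028,0.003,0.157,0.006],[1,0.017,0.044,-0.042,0.005,0.235,0.009],[1,0.023,0.059,-0.057,0.007,0.314,0.013],[1,0.029,0.074,-0.071,0.008,0.393,0.016],[1,0.035,0.089,-0.085,0.01,0.471,0.019],[1,0.041,0.104,-0.099,0.011,0.55,0.022],[1,0.046,0.118,-0.113,0.013,0.628,0.025],[1,0.052,0.133,-0.127,0.015,0.707,0.029],[1,0.058,0.148,-0.141,0.016,0.785,0.032]]}}

```text
time_s: 23.22
tcp_pos: [0.4585, -0.0998, 0.2988]
ee_rot: [[-0.987, -0.141, 0.08], [-0.141, 0.99, 0.013], [-0.081, 0.001, -0.997]]
wrist_force: [0.6, 0.2, -2.6]
gripper_width: 0.568
```

```bash
python3 - <<'E'
from h import *
st()
R=Rdown(4.15,130);h=cr(-.018,-.001,.18,R);delta(h,R)
E
```

```text
t 23.22 p [0.4585, -0.0998, 0.2988] j [7.6, 1.3, -15.4, -0.1, -68.7, -89.4] F [0.6, 0.2, -2.6] g 0.568
R [[-0.987, -0.141, 0.08], [-0.141, 0.99, 0.013], [-0.081, 0.001, -0.997]]
d [-0.014, 0.2032, 0.1352] w [-0.0206, 0.7791, 0.0682] | rows lin 5.9 ang 6.3
```

>>> {"method": "jog_arm", "body": {"moves": [[1,-0.002,0.023,0.015,-0.002,0.087,0.008],[1,-0.003,0.045,0.03,-0.005,0.173,0.015],[1,-0.005,0.068,0.045,-0.007,0.26,0.023],[1,-0.006,0.09,0.06,-0.009,0.346,0.03],[1,-0.008,0.113,0.075,-0.011,0.433,0.038],[1,-0.009,0.135,0.09,-0.014,0.519,0.045],[1,-0.011,0.158,0.105,-0.016,0.606,0.053],[1,-0.012,0.181,0.12,-0.018,0.692,0.061],[1,-0.014,0.203,0.135,-0.021,0.779,0.068],[1,-0.014,0.203,0.135,-0.021,0.779,0.068]]}}

```text
time_s: 24.05
tcp_pos: [0.4562, 0.1077, 0.1571]
ee_rot: [[-0.758, -0.073, -0.648], [-0.054, 0.997, -0.048], [0.65, -0.001, -0.76]]
wrist_force: [-1.2, 0.3, -4.9]
gripper_width: 0.567
```

```bash
python3 - <<'E'
from h import *
st()
R=Rdown(4.15,130);delta(cr(-.018,-.001,.06,R),R)
c=cam('top');b=c['frame'][190:320,260:450,::-1];cv2.imwrite('pics/t13c.png',cv2.resize(cv2.convertScaleAbs(b,alpha=1.6),None,fx=4,fy=4))
E
```

```text
t 24.05 p [0.4562, 0.1077, 0.1571] j [24.1, 32.5, 1.7, -12.9, -97.8, -107.2] F [-1.2, 0.3, -4.9] g 0.567
R [[-0.758, -0.073, -0.648], [-0.054, 0.997, -0.048], [0.65, -0.001, -0.76]]
d [-0.0711, -0.0024, 0.0861] w [-0.0008, -0.0094, -0.0005] | rows lin 2.7 ang 0.1
```

View pics/t13c.png

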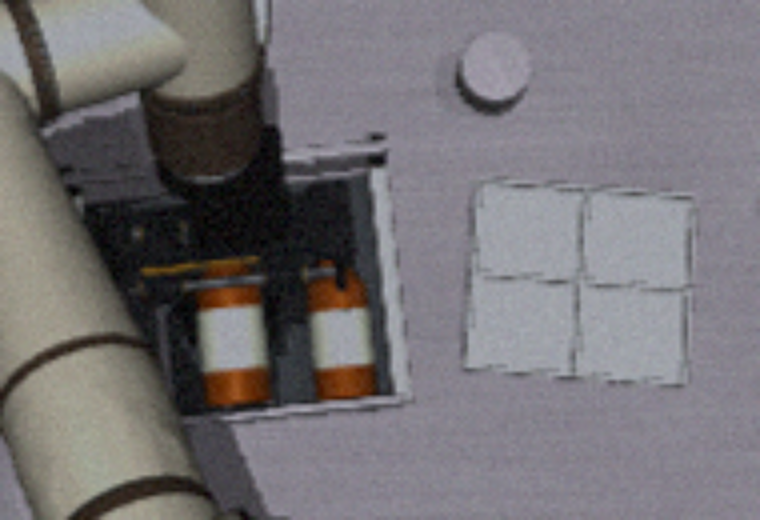

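>>> {"method": "jog_arm", "body": {"moves": [[1,-0.014,0,0.017,0,0,0],[1,-0.028,0,0.034,0,0,0],[1,-0.042,-0.001,0.051,0,0,0],[1,-0.056,-0.002,0.068,0,0,0],[1,-0.065,-0.002,0.079,0,-0.009,0],[1,-0.071,-0.002,0.086,0,-0.009,0],[1,-0.071,-0.002,0.086,0,-0.009,0],[1,-0.071,-0.002,0.086,0,-0.009,0],[1,-0.071,-0.002,0.086,0,-0.009,0],[1,-0.071,-0.002,0.086,0,-0.009,0]]}}

```text
time_s: 24.93
tcp_pos: [0.4575, 0.1022, 0.0559]
ee_rot: [[-0.775, -0.073, -0.628], [-0.057, 0.997, -0.045], [0.629, 0.001, -0.777]]
wrist_force: [-0.3, -0.4, -2.3]
gripper_width: 0.564
```

```bash
python3 - <<'E'
from h import *
st()
R=Rdown(4.15,130);delta(cr(-.018,-.001,.045,R),R)
c=cam('top');b=c['frame'][190:320,260:450,::-1];cv2.imwrite('pics/t14c.png',cv2.resize(cv2.convertScaleAbs(b,alpha=1.6),None,fx=4,fy=4))
E
```

```text
t 24.93 p [0.4575, 0.1022, 0.0559] j [23.8, 38.5, -3.7, -12.3, -85.2, -104.4] F [-0.3, -0.4, -2.3] g 0.564
R [[-0.775, -0.073, -0.628], [-0.057, 0.997, -0.045], [0.629, 0.001, -0.777]]
d [-0.0139, 0.003, 0.0216] w [0.0006, 0.0175, 0.001] | rows lin 0.6 ang 0.1
```

View pics/t14c.png

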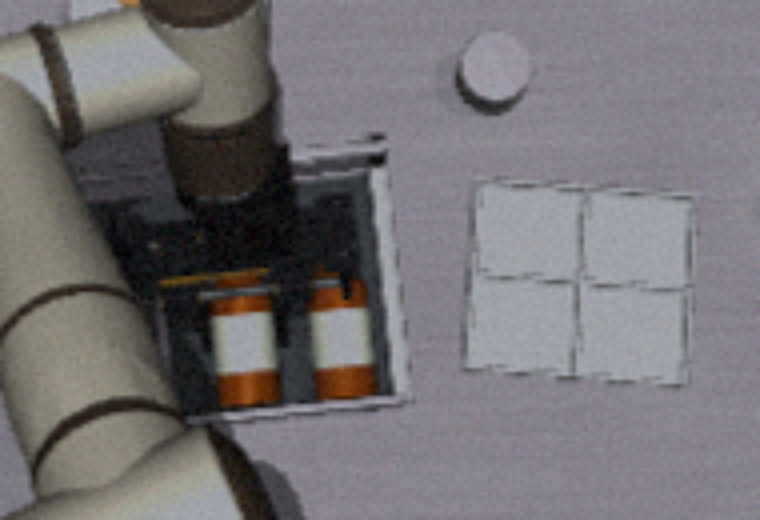

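>>> {"method": "jog_arm", "body": {"moves": [[1,-0.002,0.001,0.003,0,0.004,0],[1,-0.005,0.002,0.007,0,0.008,0],[1,-0.008,0.003,0.012,0,0.012,0],[1,-0.011,0.003,0.017,0,0.017,0],[1,-0.013,0.003,0.02,0,0.017,0],[1,-0.014,0.003,0.022,0,0.017,0],[1,-0.014,0.003,0.022,0,0.017,0],[1,-0.014,0.003,0.022,0,0.017,0],[1,-0.014,0.003,0.022,0,0.017,0],[1,-0.014,0.003,0.022,0,0.017,0]]}}

```text
time_s: 25.82
tcp_pos: [0.4534, 0.1048, 0.031]
ee_rot: [[-0.761, -0.074, -0.644], [-0.057, 0.997, -0.048], [0.646, -0.0, -0.763]]
wrist_force: [1.1, 2.6, 8.6]
gripper_width: 0.57
```

```bash
python3 - <<'E'
from h import *
st()
p=np.array(sense()['tcp_pos'])-np.array(sense()['ee_rot'])[:,2]*.019-RO; print('grasp rack',p@EX,p@EY,p[2])
E
```

```text
t 25.82 p [0.4534, 0.1048, 0.031] j [24.0, 40.8, -4.1, -12.7, -83.7, -103.9] F [1.1, 2.6, 8.6] g 0.57
R [[-0.761, -0.074, -0.644], [-0.057, 0.997, -0.048], [0.646, -0.0, -0.763]]
grasp rack -0.018987907243890996 -0.0010799211413471059 0.04554959131538422
```

Contact at the rods is +8.6 N, so the bottle is seated. I'll release it and retreat.

>>> {"method": "jog_arm", "body": {"moves": [[-0.4,0,0,0,0,0,0],[-0.4,0,0,0,0,0,0],[-0.4,0,0,0,0,0,0],[-0.4,0,0,0,0,0,0],[-0.4,0,0,0,0,0,0],[-0.4,0,0,-0.02,0,0,0],[-0.4,0,0,-0.05,0,0,0],[-0.4,0,0,-0.085,0,0,0],[-0.4,0,0,-0.12,0,0,0],[-0.4,0,0,-0.15,0,0,0]]}}

```text
time_s: 26.65
tcp_pos: [0.551, 0.1116, 0.1453]
ee_rot: [[-0.763, -0.073, -0.642], [-0.056, 0.997, -0.047], [0.644, -0.0, -0.765]]
wrist_force: [0.4, -0.1, 0.3]
gripper_width: 0.698
```

```bash
python3 - <<'E'
from h import *
st()
c=cam('wrist');save(c,'w15')
def rk(u,v,z):
    p=ray(c,u,v,z)-RO; return np.round([p@EX,p@EY],4)
kn=RO+.109*EX+.155*EY; print(kn)
delta([kn[0],kn[1],.25],Rdown(4.15,90))
E
```

```text
t 26.65 p [0.551, 0.1116, 0.1453] j [21.5, 41.2, 16.4, -11.4, -103.7, -106.1] F [0.4, -0.1, 0.3] g 0.698
R [[-0.763, -0.073, -0.642], [-0.056, 0.997, -0.047], [0.644, -0.0, -0.765]]
[0.58199719 0.27068169 0.        ]
d [0.0352, 0.1568, -0.1023] w [-0.0006, -0.6891, 0.0009] | rows lin 4.6 ang 5.5
```

View pics/w15.png

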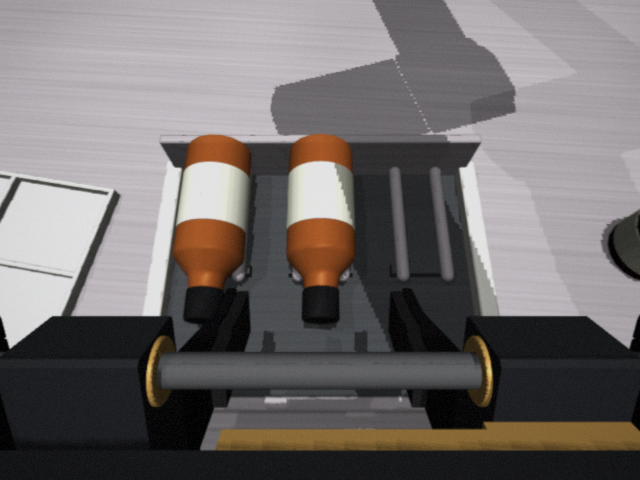

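>>> {"method": "jog_arm", "body": {"moves": [[-0.3,0,0,-0.04,0,0,0],[-0.3,0.01,0.05,-0.07,0,-0.1,0],[-0.3,0.02,0.09,-0.09,0,-0.22,0],[-0.3,0.03,0.13,-0.1,0,-0.34,0],[-0.3,0.035,0.157,-0.102,0,-0.46,0],[-0.3,0.035,0.157,-0.102,0,-0.58,0],[-0.3,0.035,0.157,-0.102,0,-0.689,0],[-0.3,0.035,0.157,-0.102,0,-0.689,0],[-0.3,0.035,0.157,-0.102,0,-0.689,0],[-0.3,0.035,0.157,-0.102,0,-0.689,0]]}}

```text
time_s: 27.53
tcp_pos: [0.5774, 0.2712, 0.2443]
ee_rot: [[-0.997, -0.073, -0.012], [-0.073, 0.997, -0.0], [0.012, 0.0, -1.0]]
wrist_force: [-1.3, 0.0, 0.1]
gripper_width: 0.65
```

```bash
python3 - <<'E'
from h import *
st()
c=cam('wrist');save(c,'w16')
delta([.583,.2705,.085],Rdown(4.15,90))
E
```

```text
t 27.53 p [0.5774, 0.2712, 0.2443] j [39.5, 22.9, 5.1, -0.4, -72.7, -125.2] F [-1.3, 0.0, 0.1] g 0.65
R [[-0.997, -0.073, -0.012], [-0.073, 0.997, -0.0], [0.012, 0.0, -1.0]]
d [-0.0067, -0.0011, 0.1591] w [0.0006, -0.0118, -0.0006] | rows lin 3.8 ang 0.1
```

View pics/w16.png

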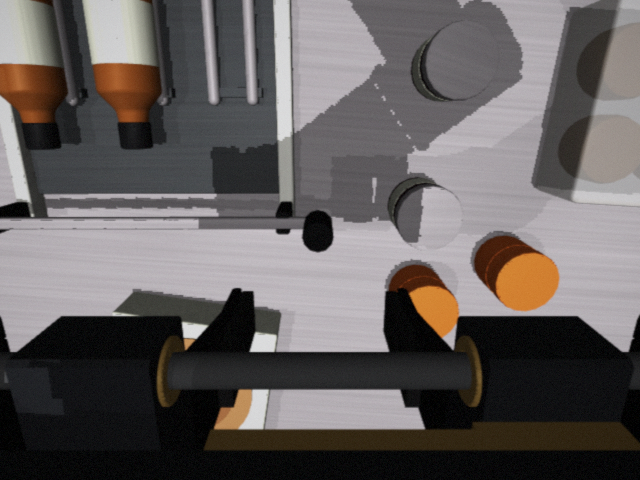

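>>> {"method": "jog_arm", "body": {"moves": [[-0.3,-0.007,-0.001,0.03,0,-0.012,0],[-0.3,-0.007,-0.001,0.06,0,-0.012,0],[-0.3,-0.007,-0.001,0.1,0,-0.012,0],[-0.3,-0.006,-0.001,0.13,0,-0.012,0],[-0.3,-0.006,-0.001,0.159,0,-0.012,0],[-0.3,-0.006,-0.001,0.159,0,-0.012,0],[-0.3,-0.006,-0.001,0.159,0,-0.012,0],[1,-0.006,-0.001,0.159,0,-0.012,0],[1,-0.006,-0.001,0.159,0,-0.012,0],[1,-0.006,-0.001,0.159,0,-0.012,0]]}}

```text
time_s: 28.42
tcp_pos: [0.5829, 0.2713, 0.0875]
ee_rot: [[-0.997, -0.073, 0.004], [-0.073, 0.997, 0.003], [-0.004, 0.003, -1.0]]
wrist_force: [0.4, 0.0, 0.1]
gripper_width: 0.502
```

>>> {"method": "jog_arm", "body": {"moves": [[1,0,0,0,0,0,0],[1,0,0,0,0,0,0],[1,0,0,0,0,0,0],[1,0,0,0,0,0,0],[1,0.01,0,0,0,0,0],[1,0.02,0,0,0,0,0],[1,0.03,0,0,0,0,0],[1,0.04,0,0,0,0,0],[1,0.05,0,0,0,0,0],[1,0.055,0,0,0,0,0]]}}

```text
time_s: 29.25
tcp_pos: [0.5254, 0.2663, 0.0858]
ee_rot: [[-0.997, -0.073, 0.001], [-0.073, 0.997, 0.0], [-0.001, 0.0, -1.0]]
wrist_force: [3.2, -3.5, 4.7]
gripper_width: 0.268
```

>>> {"method": "jog_arm", "body": {"moves": [[1,0.001,0,0,0,0,0],[1,0.002,0,0,0,0,0],[1,0.003,0,0,0,0,0],[1,0.004,0,0,0,0,0],[1,0.005,0,0,0,0,0],[1,0.006,0,0,0,0,0],[1,0.006,0,0,0,0,0],[1,0.006,0,0,0,0,0],[1,0.006,0,0,0,0,0],[1,0.006,0,0,0,0,0]]}}

```text
time_s: 30.08
tcp_pos: [0.521, 0.266, 0.0858]
ee_rot: [[-0.997, -0.073, 0.001], [-0.073, 0.997, -0.0], [-0.001, -0.0, -1.0]]
wrist_force: [1.6, -3.4, 6.2]
gripper_width: 0.264
```

>>> {"method": "jog_arm", "body": {"moves": [[1,0.001,0,0,0,0,0],[1,0.002,0,0,0,0,0],[1,0.003,0,0,0,0,0],[1,0.004,0,0,0,0,0],[1,0.005,0,0,0,0,0],[1,0.006,0,0,0,0,0],[1,0.006,0,0,0,0,0],[1,0.006,0,0,0,0,0],[1,0.006,0,0,0,0,0],[1,0.006,0,0,0,0,0]]}}

```text
time_s: 30.92
tcp_pos: [0.5167, 0.2657, 0.0858]
ee_rot: [[-0.997, -0.073, 0.004], [-0.073, 0.997, 0.001], [-0.004, 0.001, -1.0]]
wrist_force: [7.7, -4.9, 3.6]
gripper_width: 0.269
```

>>> {"method": "jog_arm", "body": {"moves": [[1,0.001,0,0,0,0,0],[1,0.002,0,0,0,0,0],[1,0.003,0,0,0,0,0],[1,0.003,0,0,0,0,0],[1,0.003,0,0,0,0,0],[1,0.003,0,0,0,0,0],[1,0.003,0,0,0,0,0],[1,0.003,0,0,0,0,0],[1,0.003,0,0,0,0,0],[1,0.003,0,0,0,0,0]]}}

```text
time_s: 31.75
tcp_pos: [0.5166, 0.2657, 0.0859]
ee_rot: [[-0.997, -0.074, 0.009], [-0.074, 0.997, 0.002], [-0.009, 0.002, -1.0]]
wrist_force: [16.9, -7.8, -2.0]
gripper_width: 0.268
```

>>> {"method": "jog_arm", "body": {"moves": [[1,-0.004,0,0,0,0,0],[1,-0.004,0,0,0,0,0],[-0.3,-0.004,0,0,0,0,0],[-0.3,-0.004,0,0,0,0,0],[-0.3,-0.004,0,0,0,0,0],[-0.3,-0.004,0,0,0,0,0],[-0.3,-0.004,0,-0.03,0,0,0],[-0.3,-0.004,0,-0.07,0,0,0],[-0.3,-0.004,0,-0.11,0,0,0],[-0.3,-0.004,0,-0.14,0,0,0]]}}

```text
time_s: 32.58
tcp_pos: [0.5157, 0.2662, 0.228]
ee_rot: [[-0.997, -0.073, 0.002], [-0.073, 0.997, 0.002], [-0.002, 0.002, -1.0]]
wrist_force: [0.4, 0.2, 1.0]
gripper_width: 0.641
```

```bash
python3 - <<'E'
from h import *
st()
c=cam('wrist');save(c,'w17'); 
c=cam('side');b=c['frame'][150:430,200:420,::-1];cv2.imwrite('pics/s17.png',cv2.resize(b,None,fx=2.1,fy=2.1))
for j in(0,.005): print(proj(c,RO+(.044+j)*EX+.155*EY+[0,0,.112]))
E
```

```text
t 32.58 p [0.5157, 0.2662, 0.228] j [43.3, 17.4, -5.7, 0.0, -66.8, -129.1] F [0.4, 0.2, 1.0] g 0.641
R [[-0.997, -0.073, 0.002], [-0.073, 0.997, 0.002], [-0.002, 0.002, -1.0]]
[342.89577902 313.62550537]
[340.75556243 313.57799591]
```

View pics/s17.png

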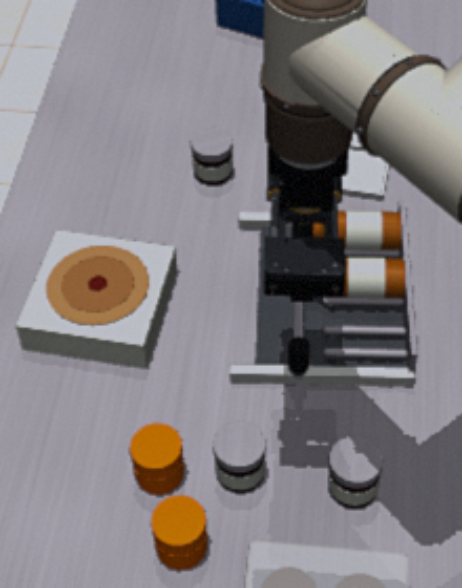

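View pics/w17.png

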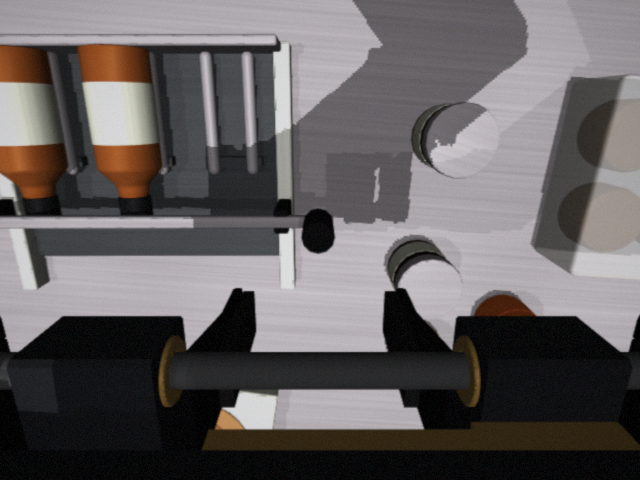

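```bash
cat >> h.py <<'E'
TC=np.array([.4972,-.1707,0]);_b=np.radians(-5.6);TX=np.array([np.cos(_b),np.sin(_b),0]);TY=np.array([-TX[1],TX[0],0])
PK=[TC+sx*.0385*TX+sy*.0445*TY for sx,sy in((-1,-1),(-1,1),(1,-1),(1,1))]
E
python3 - <<'E'
from h import *
delta([.574,.367,.14],Rdown(4.15)); print(np.round(PK,4).tolist())
E
```

```text
d [-0.0623, 0.0942, 0.0926] w [0.0068, 0.0106, 0.0014] | rows lin 3.5 ang 0.1
[[0.4545, -0.2112, 0.0], [0.4632, -0.1227, 0.0], [0.5312, -0.2187, 0.0], [0.5399, -0.1302, 0.0]]
```

>>> {"method": "jog_arm", "body": {"moves": [[-1,-0.02,0.03,0,0,0,0],[-1,-0.04,0.06,0,0,0,0],[-1,-0.062,0.094,0.03,0,0,0],[-1,-0.062,0.094,0.06,0,0,0],[-1,-0.062,0.094,0.093,0,0,0],[-1,-0.062,0.094,0.093,0,0,0],[-1,-0.062,0.094,0.093,0,0,0],[-1,-0.062,0.094,0.093,0,0,0],[-1,-0.062,0.094,0.093,0,0,0],[-1,-0.062,0.094,0.093,0,0,0]]}}

```text
time_s: 33.52
tcp_pos: [0.5716, 0.3646, 0.1351]
ee_rot: [[-0.997, -0.073, 0.004], [-0.073, 0.997, 0.004], [-0.004, 0.003, -1.0]]
wrist_force: [0.9, 0.2, 0.2]
gripper_width: 0.996
```

```bash
python3 - <<'E'
from h import *
st()
c=cam('wrist');save(c,'w18'); print(proj(c,[.574,.367,.062]))
delta([.574,.367,.028],Rdown(4.15))
E
```

```text
t 33.52 p [0.5716, 0.3646, 0.1351] j [46.2, 30.7, 1.6, 0.0, -60.6, -132.0] F [0.9, 0.2, 0.2] g 0.996
R [[-0.997, -0.073, 0.004], [-0.073, 0.997, 0.004], [-0.004, 0.003, -1.0]]
[321.89082852 259.72107188]
d [-0.0024, 0.0021, 0.1068] w [0.003, 0.0038, 0.0002] | rows lin 2.6 ang 0.0
```

View pics/w18.png

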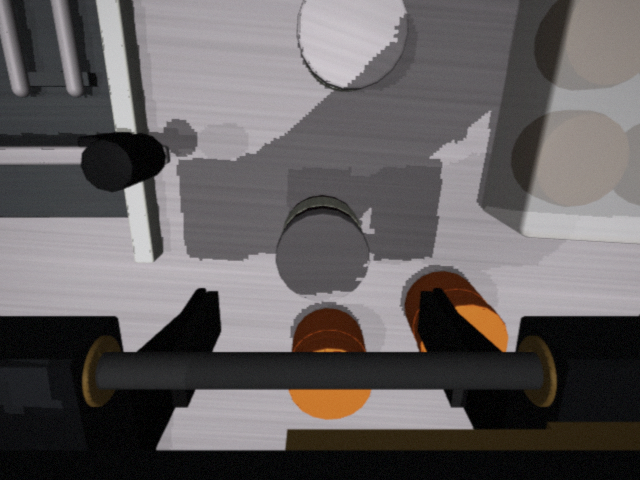

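```bash
python3 - <<'E'
from h import *
c=cam('wrist'); print('A',ray(c,323,251,.062)); print('or2 lid approx',ray(c,466,335,.062),'or1',ray(c,331,378,.062))
t=cam('top')
f=lambda X,Y:(190+(X+.5)/4.2-.5,190+(Y+.5)/4.2-.5)
print('or1',ray(t,*f(185,93),.062),'or2',ray(t,*f(73,145),.062))
E
```

```text
A [0.5680018  0.36706543 0.062     ]
or2 lid approx [0.61872952 0.46352485 0.062     ] or1 [0.65747438 0.37922481 0.062     ]
or1 [0.66528161 0.37916202 0.062     ] or2 [0.62753728 0.46507323 0.062     ]
```

>>> {"method": "jog_arm", "body": {"moves": [[-1,-0.002,0.002,0.03,0,0,0],[-1,-0.002,0.002,0.06,0,0,0],[-1,-0.002,0.002,0.09,0,0,0],[-1,-0.002,0.002,0.106,0,0,0],[-1,-0.002,0.002,0.106,0,0,0],[-1,-0.002,0.002,0.106,0,0,0],[1,-0.002,0.002,0.106,0,0,0],[1,-0.002,0.002,0.106,0,0,0],[1,-0.002,0.002,0.106,0,0,0],[1,-0.002,0.002,0.106,0,0,0]]}}

```text
time_s: 34.5
tcp_pos: [0.5731, 0.3667, 0.0277]
ee_rot: [[-0.997, -0.073, 0.002], [-0.073, 0.997, 0.002], [-0.002, 0.002, -1.0]]
wrist_force: [0.5, 0.2, 0.7]
gripper_width: 0.779
```

>>> {"method": "jog_arm", "body": {"moves": [[1,0,0,0,0,0,0],[1,0,0,0,0,0,0],[1,0,0,0,0,0,0],[1,0,0,0,0,0,0],[1,0,0,-0.03,0,0,0],[1,0,0,-0.06,0,0,0],[1,0,0,-0.09,0,0,0],[1,0,0,-0.12,0,0,0],[1,0,0,-0.15,0,0,0],[1,0,0,-0.16,0,0,0]]}}

```text
time_s: 35.33
tcp_pos: [0.574, 0.367, 0.1906]
ee_rot: [[-0.997, -0.073, 0.006], [-0.073, 0.997, 0.004], [-0.006, 0.004, -1.0]]
wrist_force: [0.4, 0.7, -0.7]
gripper_width: 0.659
```

```bash
python3 - <<'E'
from h import *
st()
c=cam('wrist');save(c,'w19')
delta([PK[3][0],PK[3][1],.19],Rdown(-5.6))
E
```

```text
t 35.33 p [0.574, 0.367, 0.1906] j [46.2, 28.5, 6.2, 0.1, -67.3, -132.0] F [0.4, 0.7, -0.7] g 0.659
R [[-0.997, -0.073, 0.006], [-0.073, 0.997, 0.004], [-0.006, 0.004, -1.0]]
d [0.0704, -0.4935, -0.002] w [0.0052, 0.0064, 0.1708] | rows lin 12.0 ang 1.4
```

View pics/w19.png

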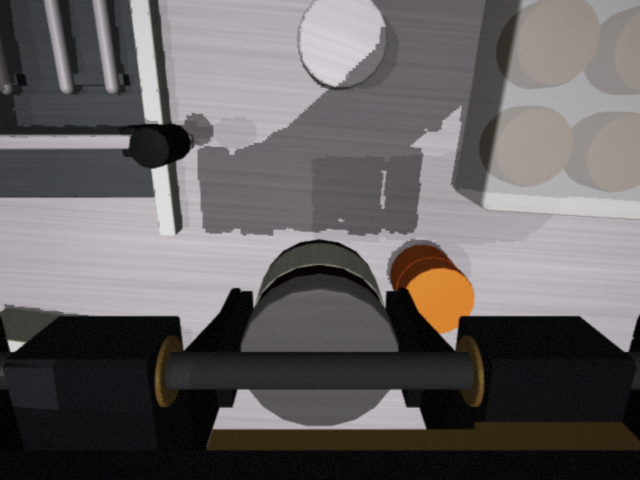

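>>> {"method": "jog_arm", "body": {"moves": [[1,0.006,-0.041,-0.005,0,0,0.014],[1,0.012,-0.082,-0.01,0,0,0.028],[1,0.018,-0.123,-0.01,0,0,0.043],[1,0.023,-0.164,-0.01,0,0,0.057],[1,0.029,-0.205,-0.01,0,0,0.071],[1,0.035,-0.246,-0.01,0,0,0.085],[1,0.041,-0.287,-0.01,0,0,0.1],[1,0.047,-0.328,-0.01,0,0,0.114],[1,0.053,-0.369,-0.01,0,0,0.128],[1,0.058,-0.41,-0.01,0,0,0.142]]}}

```text
time_s: 36.22
tcp_pos: [0.5421, -0.0489, 0.1933]
ee_rot: [[-0.998, 0.07, -0.005], [0.07, 0.998, 0.001], [0.005, 0.0, -1.0]]
wrist_force: [1.5, -0.0, -1.7]
gripper_width: 0.655
```

```bash
python3 - <<'E'
from h import *
st()
delta([PK[3][0],PK[3][1],.14],Rdown(-5.6))
E
```

```text
t 36.22 p [0.5421, -0.0489, 0.1933] j [11.9, 15.7, -13.3, -0.1, -61.3, -105.9] F [1.5, -0.0, -1.7] g 0.655
R [[-0.998, 0.07, -0.005], [0.07, 0.998, 0.001], [0.005, 0.0, -1.0]]
d [-0.0037, -0.0812, 0.0533] w [0.0001, -0.0045, 0.0274] | rows lin 2.3 ang 0.2
```

>>> {"method": "jog_arm", "body": {"moves": [[1,-0.002,-0.04,0.01,0,0,0.02],[1,-0.004,-0.081,0.02,0,0,0.027],[1,-0.004,-0.081,0.04,0,0,0.027],[1,-0.004,-0.081,0.053,0,0,0.027],[1,-0.004,-0.081,0.053,0,0,0.027],[1,-0.004,-0.081,0.053,0,0,0.027],[1,-0.004,-0.081,0.053,0,0,0.027],[1,-0.004,-0.081,0.053,0,0,0.027],[1,-0.004,-0.081,0.053,0,0,0.027],[1,-0.004,-0.081,0.053,0,0,0.027]]}}

```text
time_s: 37.05
tcp_pos: [0.5433, -0.1276, 0.1437]
ee_rot: [[-0.995, 0.095, 0.002], [0.095, 0.995, 0.0], [-0.002, 0.001, -1.0]]
wrist_force: [0.2, -0.1, -2.9]
gripper_width: 0.662
```

```bash
python3 - <<'E'
from h import *
st()
delta([PK[3][0],PK[3][1],.034],Rdown(-5.6))
c=cam('wrist');save(c,'w20')
t=cam('top');b=t['frame'][180:310,350:520,::-1];cv2.imwrite('pics/t20.png',cv2.resize(cv2.convertScaleAbs(b,alpha=1.7),None,fx=4.5,fy=4.5,interpolation=cv2.INTER_CUBIC))
E
```

```text
t 37.05 p [0.5433, -0.1276, 0.1437] j [3.4, 19.6, -15.6, -0.0, -54.8, -98.9] F [0.2, -0.1, -2.9] g 0.662
R [[-0.995, 0.095, 0.002], [0.095, 0.995, 0.0], [-0.002, 0.001, -1.0]]
d [0.0033, -0.0029, 0.1097] w [0.0006, 0.0019, 0.0023] | rows lin 2.6 ang 0.0
```

View pics/w20.png

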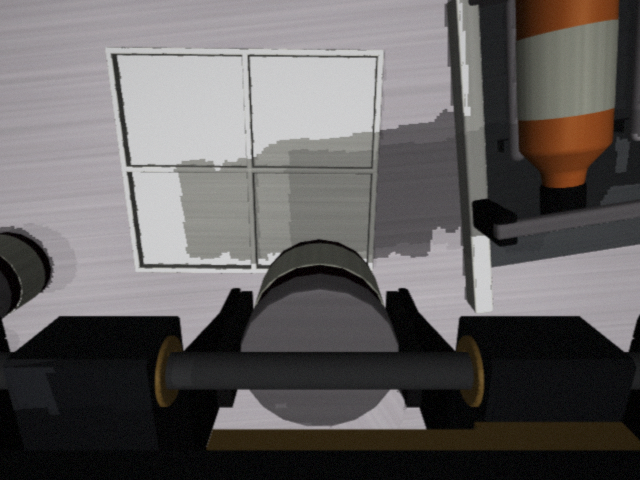

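View pics/t20.png

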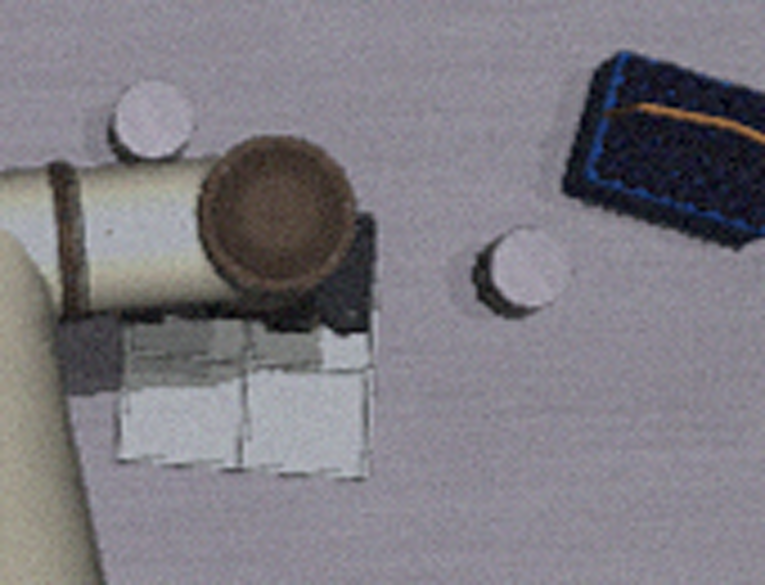

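```bash
python3 - <<'E'
from h import *
c=cam('wrist')
P=[ray(c,u,v,.012) for u,v in((107,50),(383,52),(373,267),(137,271))]
print(np.round(P,4).tolist(),np.mean(P,0)); 
for k in range(4): print(np.linalg.norm(P[k]-P[(k+1)%4]))
for a,b in((0,1),(3,2)): d=P[b]-P[a]; print(np.degrees(np.arctan2(-d[0],d[1])))
E
```

```text
[[0.4092, -0.2532, 0.012], [0.4275, -0.0747, 0.012], [0.5769, -0.0895, 0.012], [0.563, -0.2693, 0.012]] [ 0.49416414 -0.17168998  0.012     ]
0.17947361651703864
0.15015481625978075
0.1803355446862916
0.1545724832351612
-5.851837183698028
-4.447988587731855
```

>>> {"method": "jog_arm", "body": {"moves": [[1,0.005,-0.003,0.02,0,0,0.002],[1,0.005,-0.003,0.045,0,0,0.002],[1,0.005,-0.003,0.07,0,0,0.002],[1,0.005,-0.003,0.095,0,0,0.002],[1,0.005,-0.003,0.105,0,0,0.002],[1,0.005,-0.003,0.11,0,0,0.002],[1,0.005,-0.003,0.11,0,0,0.002],[1,0.005,-0.003,0.11,0,0,0.002],[1,0.005,-0.003,0.11,0,0,0.002],[1,0.005,-0.003,0.11,0,0,0.002]]}}

```text
time_s: 38.03
tcp_pos: [0.5387, -0.1306, 0.0344]
ee_rot: [[-0.995, 0.098, 0.003], [0.098, 0.995, 0.0], [-0.003, 0.001, -1.0]]
wrist_force: [-0.2, 0.2, -1.7]
gripper_width: 0.659
```

```bash
python3 - <<'E'
from h import *
st()
c=cam('side');b=c['frame'][150:270,270:420,::-1];cv2.imwrite('pics/s21.png',cv2.resize(b,None,fx=5,fy=5,interpolation=cv2.INTER_CUBIC))
E
```

```text
t 38.03 p [0.5387, -0.1306, 0.0344] j [3.1, 27.1, -22.7, -0.0, -40.0, -98.7] F [-0.2, 0.2, -1.7] g 0.659
R [[-0.995, 0.098, 0.003], [0.098, 0.995, 0.0], [-0.003, 0.001, -1.0]]
```

View pics/s21.png

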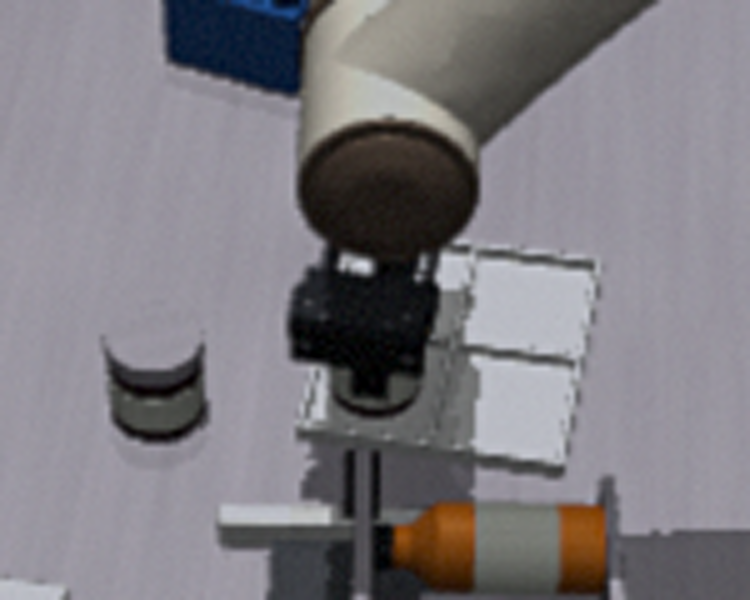

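>>> {"method": "jog_arm", "body": {"moves": [[1,0,0,0.002,0,0,0],[1,0,0,0.002,0,0,0],[-0.6,0,0,0.002,0,0,0],[-0.6,0,0,0.002,0,0,0],[-0.6,0,0,0.002,0,0,0],[-0.6,0,0,0.002,0,0,0],[-0.6,0,0,-0.03,0,0,0],[-0.6,0,0,-0.07,0,0,0],[-0.6,0,0,-0.11,0,0,0],[-0.6,0,0,-0.13,0,0,0]]}}

```text
time_s: 38.92
tcp_pos: [0.5399, -0.131, 0.1684]
ee_rot: [[-0.995, 0.097, 0.008], [0.097, 0.995, -0.001], [-0.009, -0.0, -1.0]]
wrist_force: [0.3, -0.2, 0.6]
gripper_width: 0.799
```

```bash
python3 - <<'E'
from h import *
st()
c=cam('wrist');save(c,'w22')
delta([.553,-.367,.15],Rdown(-5.6))
delta([.669,-.1035,.15],Rdown(-5.6))
E
```

```text
t 38.92 p [0.5399, -0.131, 0.1684] j [3.1, 17.7, -14.4, 0.1, -57.4, -98.7] F [0.3, -0.2, 0.6] g 0.799
R [[-0.995, 0.097, 0.008], [0.097, 0.995, -0.001], [-0.009, -0.0, -1.0]]
d [-0.0338, -0.2336, 0.0218] w [-0.0001, 0.0143, 0.001] | rows lin 5.7 ang 0.1
d [-0.1238, 0.0399, 0.023] w [-0.0001, 0.0143, 0.001] | rows lin 3.2 ang 0.1
```

View pics/w22.png

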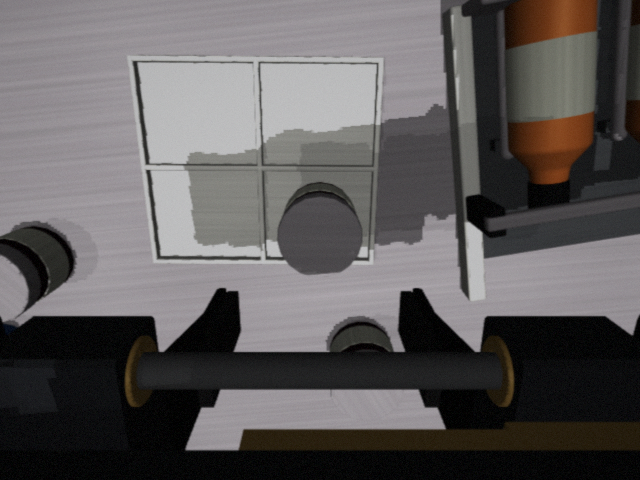

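>>> {"method": "jog_arm", "body": {"moves": [[-1,-0.04,0.013,0,0,0,0],[-1,-0.08,0.026,0,0,0,0],[-1,-0.124,0.04,0.01,0,0.014,0],[-1,-0.124,0.04,0.03,0,0.014,0],[-1,-0.124,0.04,0.03,0,0.014,0],[-1,-0.124,0.04,0.03,0,0.014,0],[-1,-0.124,0.04,0.03,0,0.014,0],[-1,-0.124,0.04,0.03,0,0.014,0],[-1,-0.124,0.04,0.03,0,0.014,0],[-1,-0.124,0.04,0.03,0,0.014,0]]}}

```text
time_s: 39.8
tcp_pos: [0.6648, -0.1032, 0.1346]
ee_rot: [[-0.995, 0.098, -0.011], [0.098, 0.995, 0.002], [0.011, 0.001, -1.0]]
wrist_force: [-0.2, -0.7, 0.3]
gripper_width: 0.998
```

```bash
python3 - <<'E'
from h import *
st()
c=cam('wrist');save(c,'w23');print(proj(c,[.669,-.1035,.062]))
delta([.667,-.1035,.028],Rdown(-5.6))
E
```

```text
t 39.8 p [0.6648, -0.1032, 0.1346] j [4.8, 30.7, 1.7, -0.2, -61.6, -100.4] F [-0.2, -0.7, 0.3] g 0.998
R [[-0.995, 0.098, -0.011], [0.098, 0.995, 0.002], [0.011, 0.001, -1.0]]
[319.06313798 264.41239712]
d [-0.0035, -0.0002, 0.1063] w [0.0006, -0.0117, -0.0007] | rows lin 2.6 ang 0.1
```

View pics/w23.png

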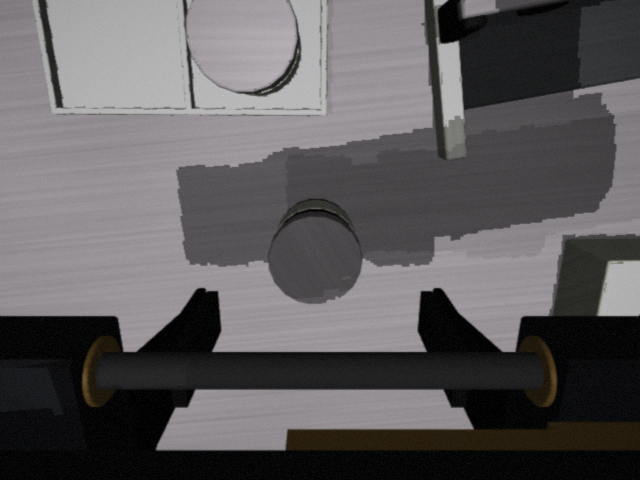

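>>> {"method": "jog_arm", "body": {"moves": [[-1,-0.003,-0.001,0.03,0,-0.011,0],[-1,-0.003,-0.001,0.06,0,-0.011,0],[-1,-0.003,-0.001,0.09,0,-0.011,0],[-1,-0.003,-0.001,0.106,0,-0.011,0],[-1,-0.003,-0.001,0.106,0,-0.011,0],[-1,-0.003,-0.001,0.106,0,-0.011,0],[1,-0.003,-0.001,0.106,0,-0.011,0],[1,-0.003,-0.001,0.106,0,-0.011,0],[1,-0.003,-0.001,0.106,0,-0.011,0],[1,-0.003,-0.001,0.106,0,-0.011,0]]}}

```text
time_s: 40.68
tcp_pos: [0.6671, -0.1041, 0.0285]
ee_rot: [[-0.995, 0.098, -0.0], [0.098, 0.995, 0.001], [0.0, 0.001, -1.0]]
wrist_force: [0.6, 0.4, 0.3]
gripper_width: 0.779
```

>>> {"method": "jog_arm", "body": {"moves": [[1,0,0,0,0,0,0],[1,0,0,0,0,0,0],[1,0,0,0,0,0,0],[1,0,0,0,0,0,0],[1,0,0,-0.03,0,0,0],[1,0,0,-0.06,0,0,0],[1,0,0,-0.09,0,0,0],[1,0,0,-0.12,0,0,0],[1,0,0,-0.13,0,0,0],[1,0,0,-0.13,0,0,0]]}}

```text
time_s: 41.52
tcp_pos: [0.6682, -0.1038, 0.1595]
ee_rot: [[-0.995, 0.098, 0.003], [0.098, 0.995, 0.001], [-0.003, 0.002, -1.0]]
wrist_force: [-0.6, -0.3, -3.3]
gripper_width: 0.658
```

```bash
python3 - <<'E'
from h import *
st()
delta([PK[2][0]-.002,PK[2][1]-.002,.14],Rdown(-5.6))
E
```

```text
t 41.52 p [0.6682, -0.1038, 0.1595] j [4.8, 29.5, 3.2, -0.1, -63.6, -100.4] F [-0.6, -0.3, -3.3] g 0.658
R [[-0.995, 0.098, 0.003], [0.098, 0.995, 0.001], [-0.003, 0.002, -1.0]]
d [0.1269, -0.13, 0.0189] w [0.0016, 0.0031, -0.0004] | rows lin 4.4 ang 0.0
```

>>> {"method": "jog_arm", "body": {"moves": [[1,0.025,-0.026,0,0,0,0],[1,0.051,-0.052,0,0,0,0],[1,0.076,-0.078,0,0,0,0],[1,0.101,-0.104,0,0,0,0],[1,0.127,-0.13,0,0,0,0],[1,0.127,-0.13,0.03,0,0.003,0],[1,0.127,-0.13,0.06,0,0.003,0],[1,0.127,-0.13,0.07,0,0.003,0],[1,0.127,-0.13,0.07,0,0.003,0],[1,0.127,-0.13,0.07,0,0.003,0]]}}

```text
time_s: 42.35
tcp_pos: [0.527, -0.2208, 0.086]
ee_rot: [[-0.995, 0.097, -0.009], [0.097, 0.995, 0.001], [0.009, 0.0, -1.0]]
wrist_force: [1.1, 0.2, -1.4]
gripper_width: 0.66
```

```bash
python3 - <<'E'
from h import *
st()
delta([PK[2][0]-.002,PK[2][1]-.002,.034],Rdown(-5.6))
c=cam('wrist');save(c,'w24')
E
```

```text
t 42.35 p [0.527, -0.2208, 0.086] j [-6.5, 24.8, -17.0, -0.0, -48.7, -89.1] F [1.1, 0.2, -1.4] g 0.66
R [[-0.995, 0.097, -0.009], [0.097, 0.995, 0.001], [0.009, 0.0, -1.0]]
d [-0.0026, 0.0003, 0.0519] w [0.0001, -0.0088, 0.0001] | rows lin 1.2 ang 0.1
```

View pics/w24.png

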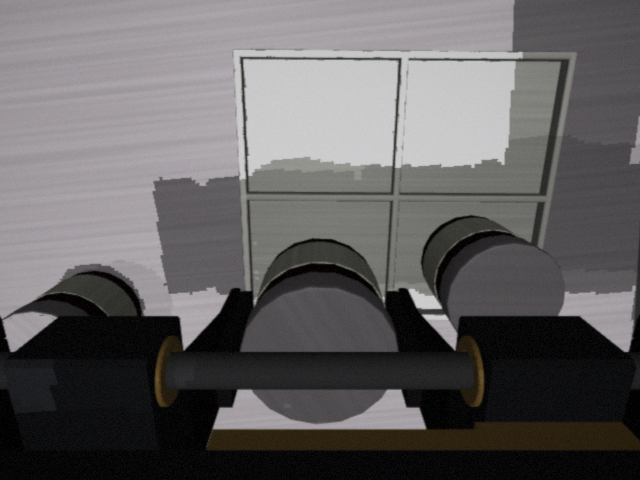

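>>> {"method": "jog_arm", "body": {"moves": [[1,-0.002,0,0.02,0,-0.008,0],[1,-0.002,0,0.04,0,-0.008,0],[1,-0.002,0,0.05,0,-0.008,0],[1,-0.002,0,0.053,0,-0.008,0],[1,-0.002,0,0.054,0,-0.008,0],[1,-0.002,0,0.054,0,-0.008,0],[1,-0.002,0,0.054,0,-0.008,0],[1,-0.002,0,0.054,0,-0.008,0],[-0.6,-0.002,0,0.054,0,-0.008,0],[-0.6,-0.002,0,0.054,0,-0.008,0]]}}

```text
time_s: 43.23
tcp_pos: [0.5299, -0.2214, 0.0343]
ee_rot: [[-0.995, 0.098, 0.005], [0.098, 0.995, -0.0], [-0.005, -0.0, -1.0]]
wrist_force: [-0.2, 0.3, 0.8]
gripper_width: 0.743
```

>>> {"method": "jog_arm", "body": {"moves": [[-0.6,0,0,0,0,0,0],[-0.6,0,0,0,0,0,0],[-0.6,0,0,0,0,0,0],[-0.6,0,0,-0.03,0,0,0],[-0.6,0,0,-0.06,0,0,0],[-0.6,0,0,-0.09,0,0,0],[-0.6,0,0,-0.12,0,0,0],[-0.6,0,0,-0.13,0,0,0],[-0.6,0,0,-0.13,0,0,0],[-0.6,0,0,-0.13,0,0,0]]}}

```text
time_s: 44.07
tcp_pos: [0.5285, -0.221, 0.1631]
ee_rot: [[-0.995, 0.099, 0.003], [0.099, 0.995, 0.001], [-0.003, 0.001, -1.0]]
wrist_force: [-0.2, 0.3, -0.9]
gripper_width: 0.797
```

```bash
python3 - <<'E'
from h import *
st()
c=cam('wrist');save(c,'w25')
t=cam('top');b=t['frame'][180:310,190:520,::-1];cv2.imwrite('pics/t25.png',cv2.resize(cv2.convertScaleAbs(b,alpha=1.7),None,fx=2.4,fy=2.4,interpolation=cv2.INTER_CUBIC))
delta([.552,-.367,.14],Rdown(-5.6))
E
```

```text
t 44.07 p [0.5285, -0.221, 0.1631] j [-6.5, 19.8, -12.1, -0.1, -58.0, -89.1] F [-0.2, 0.3, -0.9] g 0.797
R [[-0.995, 0.099, 0.003], [0.099, 0.995, 0.001], [-0.003, 0.001, -1.0]]
d [-0.0388, -0.143, 0.0212] w [0.001, -0.0011, -0.001] | rows lin 3.6 ang 0.0
```

View pics/w25.png

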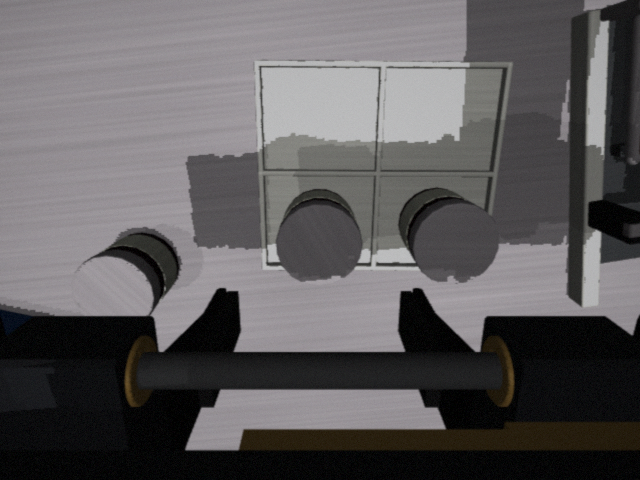

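View pics/t25.png

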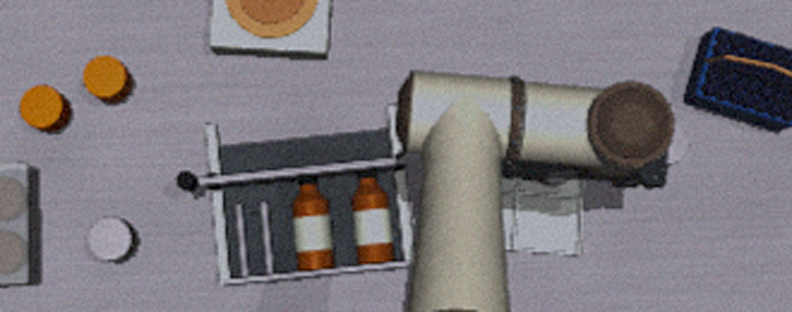

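>>> {"method": "jog_arm", "body": {"moves": [[-1,-0.01,-0.036,0,0,0,0],[-1,-0.02,-0.072,0,0,0,0],[-1,-0.03,-0.108,0,0,0,0],[-1,-0.039,-0.143,0,0,0,0],[-1,-0.039,-0.143,0.02,0,0,0],[-1,-0.039,-0.143,0.02,0,0,0],[-1,-0.039,-0.143,0.02,0,0,0],[-1,-0.039,-0.143,0.02,0,0,0],[-1,-0.039,-0.143,0.02,0,0,0],[-1,-0.039,-0.143,0.02,0,0,0]]}}

```text
time_s: 45.0
tcp_pos: [0.5541, -0.3665, 0.1443]
ee_rot: [[-0.995, 0.097, 0.004], [0.097, 0.995, -0.0], [-0.004, -0.0, -1.0]]
wrist_force: [-0.5, -0.3, -0.6]
gripper_width: 1.0
```

```bash
python3 - <<'E'
from h import *
st()
c=cam('wrist');save(c,'w26');print(proj(c,[.553,-.367,.062]))
delta([.551,-.367,.028],Rdown(-5.6))
E
```

```text
t 45.0 p [0.5541, -0.3665, 0.1443] j [-19.6, 29.1, 0.2, -0.0, -61.0, -75.9] F [-0.5, -0.3, -0.6] g 1.0
R [[-0.995, 0.097, 0.004], [0.097, 0.995, -0.0], [-0.004, -0.0, -1.0]]
[317.99261402 249.25668633]
d [0.0034, -0.0007, 0.1164] w [-0.0001, 0.0038, 0.0008] | rows lin 2.8 ang 0.0
```

View pics/w26.png

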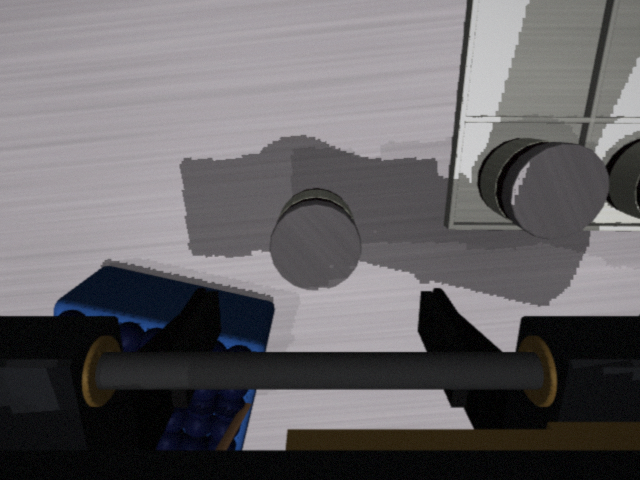

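```bash
python3 - <<'E'
from h import *
c=cam('wrist')
for u,v in((105,262),(273,302)): print(ray(c,u,v,0))
for u,v in((60,300),(270,350)): print(ray(c,u,v,.08))
print('jar',ray(c,316,246,.062))
E
```

```text
[ 0.5688045 -0.5384452  0.       ]
[ 0.61642248 -0.41044408  0.        ]
[ 0.56402067 -0.52465862  0.08      ]
[ 0.61071318 -0.40304587  0.08      ]
jar [ 0.55075171 -0.36810177  0.062     ]
```

>>> {"method": "jog_arm", "body": {"moves": [[-0.8,0.003,-0.001,0.03,0,0,0],[-0.8,0.003,-0.001,0.06,0,0,0],[-0.8,0.003,-0.001,0.09,0,0,0],[-0.8,0.003,-0.001,0.116,0,0.003,0],[-0.8,0.003,-0.001,0.116,0,0.003,0],[-0.8,0.003,-0.001,0.116,0,0.003,0],[1,0.003,-0.001,0.116,0,0.003,0],[1,0.003,-0.001,0.116,0,0.003,0],[1,0.003,-0.001,0.116,0,0.003,0],[1,0.003,-0.001,0.116,0,0.003,0]]}}

```text
time_s: 45.93
tcp_pos: [0.5516, -0.3684, 0.0292]
ee_rot: [[-0.995, 0.098, 0.002], [0.098, 0.995, -0.001], [-0.002, -0.001, -1.0]]
wrist_force: [0.0, 0.2, -0.0]
gripper_width: 0.684
```

>>> {"method": "jog_arm", "body": {"moves": [[1,0,0,0,0,0,0],[1,0,0,0,0,0,0],[1,0,0,0,0,0,0],[1,0,0,0,0,0,0],[1,0,0,-0.03,0,0,0],[1,0,0,-0.06,0,0,0],[1,0,0,-0.09,0,0,0],[1,0,0,-0.12,0,0,0],[1,0,0,-0.13,0,0,0],[1,0,0,-0.13,0,0,0]]}}

```text
time_s: 46.77
tcp_pos: [0.5521, -0.3686, 0.16]
ee_rot: [[-0.995, 0.098, 0.005], [0.098, 0.995, -0.002], [-0.005, -0.001, -1.0]]
wrist_force: [0.4, -1.0, -1.9]
gripper_width: 0.656
```

```bash
python3 - <<'E'
from h import *
st()
delta([PK[0][0]-.002,PK[0][1]-.002,.15],Rdown(-5.6))
E
```

```text
t 46.77 p [0.5521, -0.3686, 0.16] j [-19.8, 28.2, 1.2, -0.0, -62.7, -75.8] F [0.4, -1.0, -1.9] g 0.656
R [[-0.995, 0.098, 0.005], [0.098, 0.995, -0.002], [-0.005, -0.001, -1.0]]
d [0.1144, 0.1448, 0.0093] w [-0.0011, 0.005, -0.0005] | rows lin 4.4 ang 0.0
```

>>> {"method": "jog_arm", "body": {"moves": [[1,0.023,0.029,0,0,0,0],[1,0.046,0.058,0,0,0,0],[1,0.069,0.087,0,0,0,0],[1,0.092,0.116,0,0,0,0],[1,0.114,0.145,0,0,0,0],[1,0.114,0.145,0.03,0,0.005,0],[1,0.114,0.145,0.06,0,0.005,0],[1,0.114,0.145,0.07,0,0.005,0],[1,0.114,0.145,0.07,0,0.005,0],[1,0.114,0.145,0.07,0,0.005,0]]}}

```text
time_s: 47.6
tcp_pos: [0.4501, -0.2123, 0.0855]
ee_rot: [[-0.995, 0.098, -0.01], [0.098, 0.995, 0.002], [0.01, 0.001, -1.0]]
wrist_force: [0.7, -0.6, -1.7]
gripper_width: 0.66
```

```bash
python3 - <<'E'
from h import *
st()
delta([PK[0][0]-.002,PK[0][1]-.001,.034],Rdown(-5.6))
c=cam('wrist');save(c,'w27')
E
```

```text
t 47.6 p [0.4501, -0.2123, 0.0855] j [-6.5, 18.8, -27.3, -0.0, -44.6, -89.1] F [0.7, -0.6, -1.7] g 0.66
R [[-0.995, 0.098, -0.01], [0.098, 0.995, 0.002], [0.01, 0.001, -1.0]]
d [-0.003, 0.0003, 0.0514] w [0.0006, -0.0104, -0.0007] | rows lin 1.2 ang 0.1
```

View pics/w27.png

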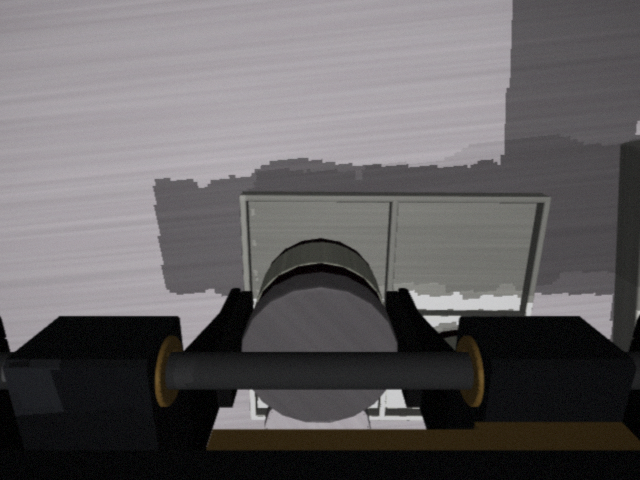

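>>> {"method": "jog_arm", "body": {"moves": [[1,-0.002,0,0.02,0,-0.01,0],[1,-0.002,0,0.04,0,-0.01,0],[1,-0.002,0,0.05,0,-0.01,0],[1,-0.002,0,0.053,0,-0.01,0],[1,-0.002,0,0.053,0,-0.01,0],[1,-0.002,0,0.053,0,-0.01,0],[1,-0.002,0,0.053,0,-0.01,0],[1,-0.002,0,0.053,0,-0.01,0],[-0.6,-0.002,0,0.053,0,-0.01,0],[-0.6,-0.002,0,0.053,0,-0.01,0]]}}

```text
time_s: 48.48
tcp_pos: [0.4541, -0.2129, 0.0353]
ee_rot: [[-0.995, 0.098, 0.007], [0.098, 0.995, -0.001], [-0.007, 0.0, -1.0]]
wrist_force: [0.4, 0.6, 0.8]
gripper_width: 0.736
```

>>> {"method": "jog_arm", "body": {"moves": [[-0.6,0,0,0,0,0,0],[-0.6,0,0,0,0,0,0],[-0.6,0,0,0,0,0,0],[-0.6,0,0,-0.03,0,0,0],[-0.6,0,0,-0.06,0,0,0],[-0.6,0,0,-0.09,0,0,0],[-0.6,0,0,-0.12,0,0,0],[-0.6,0,0,-0.14,0,0,0],[-0.6,0,0,-0.16,0,0,0],[-0.6,0,0,-0.16,0,0,0]]}}

```text
time_s: 49.32
tcp_pos: [0.455, -0.2134, 0.199]
ee_rot: [[-0.995, 0.097, 0.013], [0.097, 0.995, -0.003], [-0.013, -0.001, -1.0]]
wrist_force: [0.9, -0.5, 1.1]
gripper_width: 0.802
```

```bash
python3 - <<'E'
from h import *
st()
c=cam('wrist');save(c,'w28')
s=cam('side');b=s['frame'][140:430,200:430,::-1];cv2.imwrite('pics/s28.png',cv2.resize(b,None,fx=2,fy=2))
delta([.448,.372,.19],Rdown(4.15))
E
```

```text
t 49.32 p [0.455, -0.2134, 0.199] j [-6.6, 10.9, -19.0, 0.1, -59.4, -89.1] F [0.9, -0.5, 1.1] g 0.802
R [[-0.995, 0.097, 0.013], [0.097, 0.995, -0.003], [-0.013, -0.001, -1.0]]
d [0.0622, 0.5813, 0.005] w [0.0001, 0.0062, -0.171] | rows lin 14.0 ang 1.4
```

View pics/w28.png

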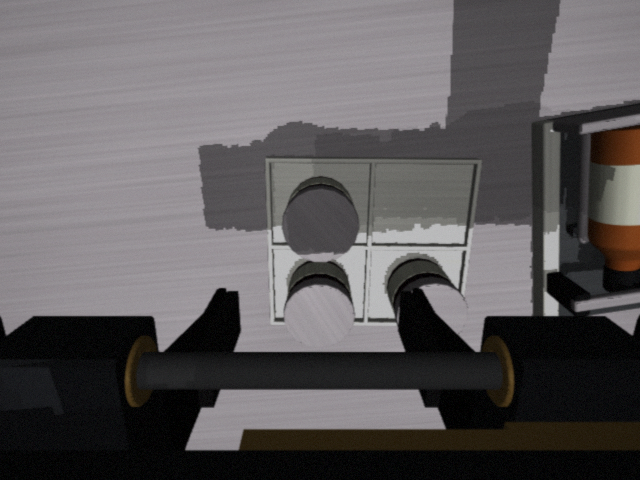

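View pics/s28.png

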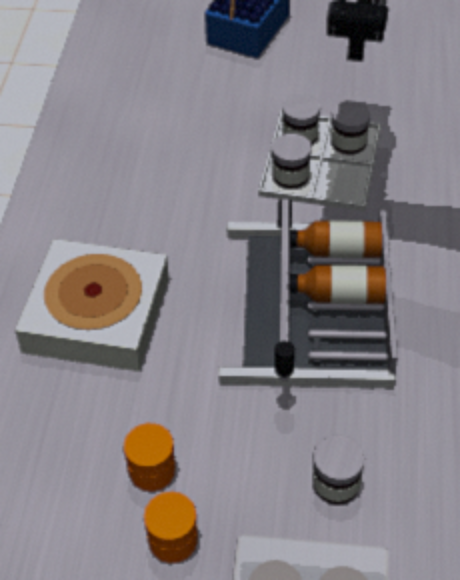

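>>> {"method": "jog_arm", "body": {"moves": [[-1,0.005,0.042,-0.01,0,0,-0.012],[-1,0.009,0.083,-0.01,0,0,-0.024],[-1,0.013,0.125,-0.01,0,0,-0.036],[-1,0.018,0.166,-0.01,0,0,-0.049],[-1,0.022,0.208,-0.01,0,0,-0.061],[-1,0.027,0.249,-0.01,0,0,-0.073],[-1,0.031,0.291,-0.01,0,0,-0.085],[-1,0.036,0.332,-0.01,0,0,-0.098],[-1,0.04,0.374,-0.01,0,0,-0.11],[-1,0.044,0.415,-0.01,0,0,-0.122]]}}

```text
time_s: 50.25
tcp_pos: [0.4481, 0.2044, 0.2029]
ee_rot: [[-1.0, -0.025, 0.002], [-0.025, 1.0, -0.002], [-0.002, -0.002, -1.0]]
wrist_force: [0.6, 0.0, 0.2]
gripper_width: 1.002
```

```bash
python3 - <<'E'
from h import *
st()
delta([.448,.372,.14],Rdown(4.15))
E
```

```text
t 50.25 p [0.4481, 0.2044, 0.2029] j [43.6, 10.0, -19.5, 0.2, -60.4, -132.2] F [0.6, 0.0, 0.2] g 1.002
R [[-1.0, -0.025, 0.002], [-0.025, 1.0, -0.002], [-0.002, -0.002, -1.0]]
d [-0.0039, 0.1677, 0.0626] w [-0.0019, 0.002, -0.0478] | rows lin 4.3 ang 0.4
```

>>> {"method": "jog_arm", "body": {"moves": [[-1,-0.001,0.04,0,0,0,-0.012],[-1,-0.002,0.08,0,0,0,-0.024],[-1,-0.003,0.12,0,0,0,-0.036],[-1,-0.004,0.15,0,0,0,-0.048],[-1,-0.004,0.168,0.02,0,0,-0.048],[-1,-0.004,0.168,0.04,0,0,-0.048],[-1,-0.004,0.168,0.06,0,0,-0.048],[-1,-0.004,0.168,0.06,0,0,-0.048],[-1,-0.004,0.168,0.06,0,0,-0.048],[-1,-0.004,0.168,0.06,0,0,-0.048]]}}

```text
time_s: 51.08
tcp_pos: [0.4501, 0.3709, 0.1447]
ee_rot: [[-0.997, -0.072, 0.005], [-0.072, 0.997, -0.0], [-0.005, -0.001, -1.0]]
wrist_force: [0.5, 0.6, 0.6]
gripper_width: 1.0
```

```bash
python3 - <<'E'
from h import *
st()
c=cam('wrist');save(c,'w29');print(proj(c,[.448,.372,.062]))
delta([.4465,.372,.028],Rdown(4.15))
E
```

```text
t 51.08 p [0.4501, 0.3709, 0.1447] j [55.5, 21.7, -12.1, 0.3, -56.0, -141.6] F [0.5, 0.6, 0.6] g 1.0
R [[-0.997, -0.072, 0.005], [-0.072, 0.997, -0.0], [-0.005, -0.001, -1.0]]
[320.74145802 247.37860558]
d [0.0044, 0.0011, 0.1173] w [0.0006, 0.0057, -0.0007] | rows lin 2.8 ang 0.0
```

View pics/w29.png

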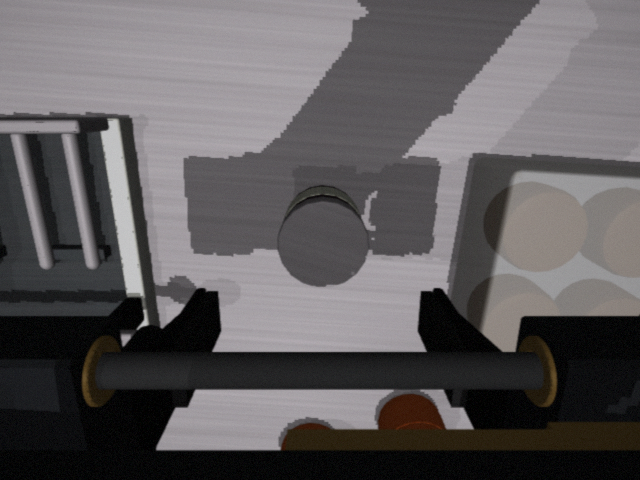

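```bash
python3 - <<'E'
from h import *
c=cam('wrist')
for z in(0,.07): print(ray(c,470,165,z),ray(c,450,300,z),ray(c,512,175,z))
print(ray(c,323,241,.062))
E
```

```text
[0.39781525 0.4794508  0.        ] [0.50782244 0.48340989 0.        ] [0.40288218 0.51198498 0.        ]
[0.39018048 0.45334798 0.07      ] [0.47508939 0.4564038  0.07      ] [0.39409139 0.47845944 0.07      ]
[0.44422348 0.37348388 0.062     ]
```

>>> {"method": "jog_arm", "body": {"moves": [[-0.8,0.004,0.002,0.03,0,0,0],[-0.8,0.004,0.002,0.06,0,0,0],[-0.8,0.004,0.002,0.09,0,0.005,0],[-0.8,0.004,0.002,0.117,0,0.005,0],[-0.8,0.004,0.002,0.117,0,0.005,0],[-0.8,0.004,0.002,0.117,0,0.005,0],[1,0.004,0.002,0.117,0,0.005,0],[1,0.004,0.002,0.117,0,0.005,0],[1,0.004,0.002,0.117,0,0.005,0],[1,0.004,0.002,0.117,0,0.005,0]]}}

```text
time_s: 52.02
tcp_pos: [0.4467, 0.3733, 0.029]
ee_rot: [[-0.997, -0.072, 0.001], [-0.072, 0.997, 0.002], [-0.001, 0.002, -1.0]]
wrist_force: [-0.3, -1.1, 0.6]
gripper_width: 0.68
```

>>> {"method": "jog_arm", "body": {"moves": [[1,0,0,0,0,0,0],[1,0,0,0,0,0,0],[1,0,0,0,0,0,0],[1,0,0,0,0,0,0],[1,0,0,-0.03,0,0,0],[1,0,0,-0.06,0,0,0],[1,0,0,-0.09,0,0,0],[1,0,0,-0.12,0,0,0],[1,0,0,-0.15,0,0,0],[1,0,0,-0.17,0,0,0]]}}

```text
time_s: 52.85
tcp_pos: [0.4464, 0.3729, 0.2001]
ee_rot: [[-0.997, -0.072, 0.001], [-0.072, 0.997, 0.002], [-0.001, 0.002, -1.0]]
wrist_force: [0.4, 0.5, -3.2]
gripper_width: 0.658
```

```bash
python3 - <<'E'
from h import *
st()
delta([PK[1][0]-.002,PK[1][1]-.001,.20],Rdown(-5.6))
E
```

```text
t 52.85 p [0.4464, 0.3729, 0.2001] j [55.8, 18.7, -7.9, -0.0, -63.3, -141.7] F [0.4, 0.5, -3.2] g 0.658
R [[-0.997, -0.072, 0.001], [-0.072, 0.997, 0.002], [-0.001, 0.002, -1.0]]
d [0.0209, -0.4964, -0.0009] w [0.002, 0.0011, 0.1696] | rows lin 11.9 ang 1.4
```

>>> {"method": "jog_arm", "body": {"moves": [[1,0.002,-0.041,-0.005,0,0,0.014],[1,0.004,-0.082,-0.005,0,0,0.028],[1,0.005,-0.123,-0.005,0,0,0.042],[1,0.007,-0.164,-0.005,0,0,0.057],[1,0.009,-0.205,-0.005,0,0,0.071],[1,0.011,-0.246,-0.005,0,0,0.085],[1,0.012,-0.287,-0.005,0,0,0.099],[1,0.014,-0.328,-0.005,0,0,0.113],[1,0.016,-0.369,-0.005,0,0,0.127],[1,0.018,-0.41,-0.005,0,0,0.141]]}}

```text
time_s: 53.68
tcp_pos: [0.4564, -0.0394, 0.2022]
ee_rot: [[-0.998, 0.07, -0.001], [0.07, 0.998, 0.0], [0.001, 0.0, -1.0]]
wrist_force: [1.6, -0.5, -2.5]
gripper_width: 0.662
```

```bash
python3 - <<'E'
from h import *
st()
delta([PK[1][0]-.002,PK[1][1]-.001,.15],Rdown(-5.6))
E
```

```text
t 53.68 p [0.4564, -0.0394, 0.2022] j [15.5, 6.7, -23.6, -0.0, -59.8, -109.4] F [1.6, -0.5, -2.5] g 0.662
R [[-0.998, 0.07, -0.001], [0.07, 0.998, 0.0], [0.001, 0.0, -1.0]]
d [-0.0107, -0.0837, 0.0522] w [-0.0, -0.0014, 0.0279] | rows lin 2.4 ang 0.2
```

>>> {"method": "jog_arm", "body": {"moves": [[1,-0.004,-0.04,0,0,0,0.014],[1,-0.008,-0.075,0.01,0,0,0.028],[1,-0.011,-0.084,0.03,0,0,0.028],[1,-0.011,-0.084,0.06,0,0,0.028],[1,-0.011,-0.084,0.09,0,0,0.028],[1,-0.011,-0.084,0.105,0,0,0.028],[1,-0.011,-0.084,0.112,0,0,0.028],[1,-0.011,-0.084,0.112,0,0,0.028],[1,-0.011,-0.084,0.112,0,0,0.028],[1,-0.011,-0.084,0.112,0,0,0.028]]}}

```text
time_s: 54.52
tcp_pos: [0.4639, -0.1221, 0.0918]
ee_rot: [[-0.995, 0.097, 0.002], [0.097, 0.995, -0.001], [-0.002, -0.0, -1.0]]
wrist_force: [0.1, 0.9, -2.0]
gripper_width: 0.657
```

```bash
python3 - <<'E'
from h import *
st()
delta([PK[1][0]-.002,PK[1][1]-.001,.0345],Rdown(-5.6))
c=cam('wrist');save(c,'w30')
E
```

```text
t 54.52 p [0.4639, -0.1221, 0.0918] j [4.7, 16.4, -29.8, 0.1, -43.7, -100.3] F [0.1, 0.9, -2.0] g 0.657
R [[-0.995, 0.097, 0.002], [0.097, 0.995, -0.001], [-0.002, -0.0, -1.0]]
d [0.0026, -0.0018, 0.0573] w [-0.0003, 0.0023, 0.0011] | rows lin 1.4 ang 0.0
```

View pics/w30.png

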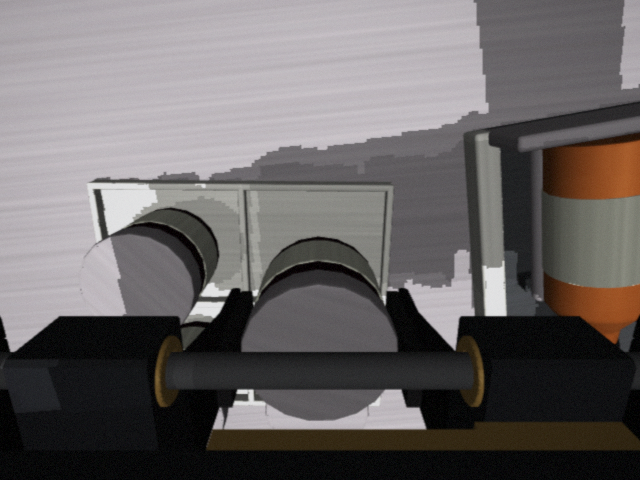

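>>> {"method": "jog_arm", "body": {"moves": [[1,0.002,-0.002,0.02,0,0.002,0],[1,0.002,-0.002,0.04,0,0.002,0],[1,0.002,-0.002,0.053,0,0.002,0],[1,0.002,-0.002,0.058,0,0.002,0],[1,0.002,-0.002,0.059,0,0.002,0],[1,0.002,-0.002,0.059,0,0.002,0],[1,0.002,-0.002,0.059,0,0.002,0],[1,0.002,-0.002,0.059,0,0.002,0],[-0.6,0.002,-0.002,0.059,0,0.002,0],[-0.6,0.002,-0.002,0.059,0,0.002,0]]}}

```text
time_s: 55.4
tcp_pos: [0.4615, -0.124, 0.0323]
ee_rot: [[-0.995, 0.097, -0.0], [0.097, 0.995, -0.0], [0.0, -0.0, -1.0]]
wrist_force: [0.3, 0.2, 0.5]
gripper_width: 0.738
```

>>> {"method": "jog_arm", "body": {"moves": [[-0.6,0,0,0,0,0,0],[-0.6,0,0,0,0,0,0],[-0.6,0,0,0,0,0,0],[-0.6,0,0,-0.03,0,0,0],[-0.6,0,0,-0.06,0,0,0],[-0.6,0,0,-0.09,0,0,0],[-0.6,0,0,-0.12,0,0,0],[-0.6,0,0,-0.16,0,0,0],[-0.6,0,0,-0.2,0,0,0],[-0.6,0,0,-0.22,0,0,0]]}}

```text
time_s: 56.23
tcp_pos: [0.4628, -0.1244, 0.2569]
ee_rot: [[-0.995, 0.096, 0.006], [0.096, 0.995, -0.001], [-0.006, -0.001, -1.0]]
wrist_force: [1.5, -0.1, -0.7]
gripper_width: 0.799
```

>>> {"method": "jog_arm", "body": {"moves": [[-0.6,0,-0.04,0,0,0,0],[-0.6,0,-0.08,0,0,0,0],[-0.6,0,-0.12,0,0,0,0],[-0.6,0,-0.16,0,0,0,0],[-0.6,0,-0.2,0,0,0,0],[-0.6,0,-0.24,0,0,0,0],[-0.6,0,-0.28,0,0,0,0],[-0.6,0,-0.3,0,0,0,0],[-0.6,0,-0.3,0,0,0,0],[-0.6,0,-0.3,0,0,0,0]]}}

```text
time_s: 57.07
tcp_pos: [0.4312, -0.4234, 0.2506]
ee_rot: [[-0.995, 0.1, -0.004], [0.1, 0.995, 0.001], [0.004, 0.001, -1.0]]
wrist_force: [0.7, 0.1, -0.3]
gripper_width: 0.802
```

```bash
python3 - <<'E'
from h import *
st()
t=cam('top');b=t['frame'][180:310,190:520,::-1];cv2.imwrite('pics/t31.png',cv2.resize(cv2.convertScaleAbs(b,alpha=1.7),None,fx=2.4,fy=2.4,interpolation=cv2.INTER_CUBIC));save(t,'top31')
s=cam('side');save(s,'side31');b=s['frame'][170:350,250:430,::-1];cv2.imwrite('pics/s31.png',cv2.resize(b,None,fx=3.3,fy=3.3,interpolation=cv2.INTER_CUBIC))
E
```

```text
t 57.07 p [0.4312, -0.4234, 0.2506] j [-29.1, 19.1, 0.1, 0.1, -71.2, -66.6] F [0.7, 0.1, -0.3] g 0.802
R [[-0.995, 0.1, -0.004], [0.1, 0.995, 0.001], [0.004, 0.001, -1.0]]
```

View pics/t31.png

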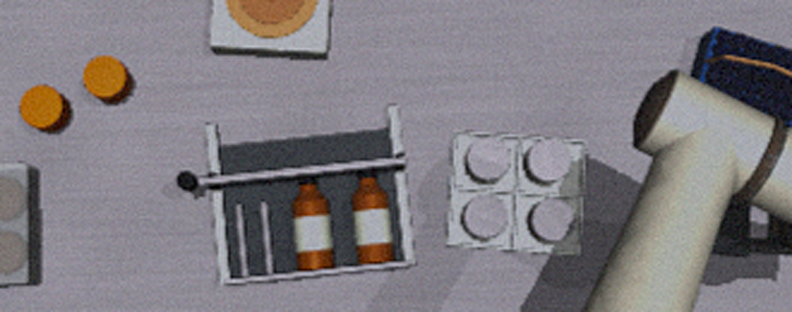

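View pics/s31.png

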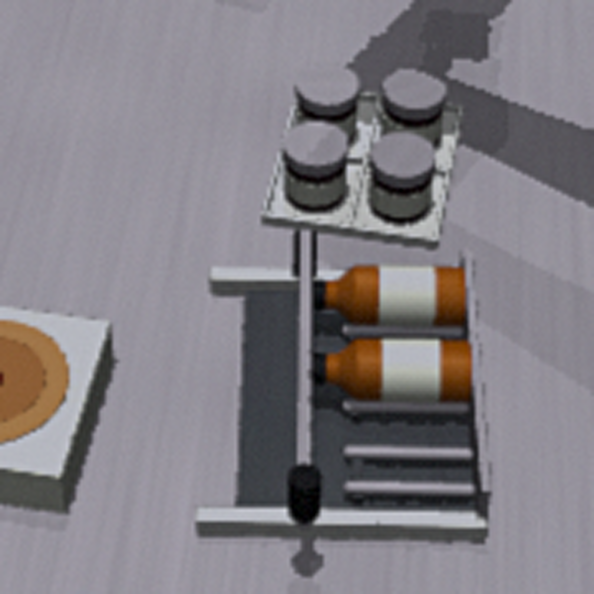

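View pics/top31.png

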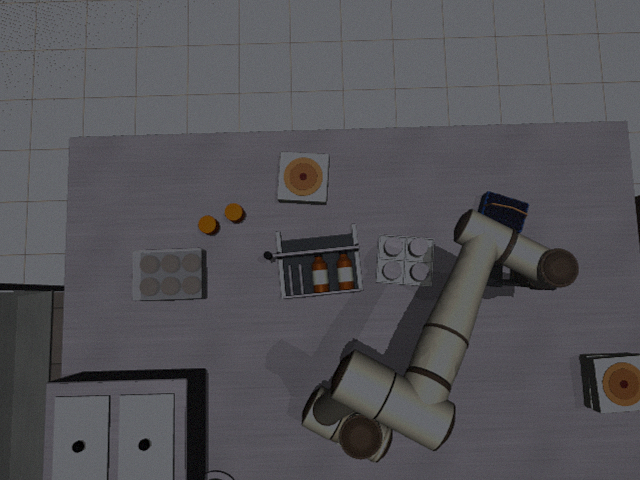

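```bash
python3 - <<'E'
from h import *
t=cam('top'); f=lambda X,Y:(190+(X+.5)/2.4-.5,180+(Y+.5)/2.4-.5)
for X,Y in((488,160),(547,162),(484,217),(550,220)):
    p=ray(t,*f(X,Y),.066)-TC; print('jar',np.round([p@TX,p@TY],3),'lid z-check ok')
for X,Y in((313,268),(375,261)):
    p=ray(t,*f(X,Y),.06)-RO; print('foot',np.round([p@EX,p@EY],3))
p=ray(t,*f(187,181),.112)-RO; print('knob',p@EX-.044,p@EY)
E
```

```text
jar [0.037 0.046] lid z-check ok
jar [ 0.039 -0.032] lid z-check ok
jar [-0.039  0.047] lid z-check ok
jar [-0.037 -0.04 ] lid z-check ok
foot [-0.082  0.005]
foot [-0.081 -0.077]
knob 0.0008648233013745094 0.1540449529272149
```

```bash
python3 - <<'E'
from h import *
t=cam('top');b=t['frame'][225:295,365:445,::-1];cv2.imwrite('pics/t32.png',cv2.resize(cv2.convertScaleAbs(b,alpha=1.7),None,fx=8,fy=8,interpolation=cv2.INTER_CUBIC))
E
```

```text
(no output)
```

View pics/t32.png

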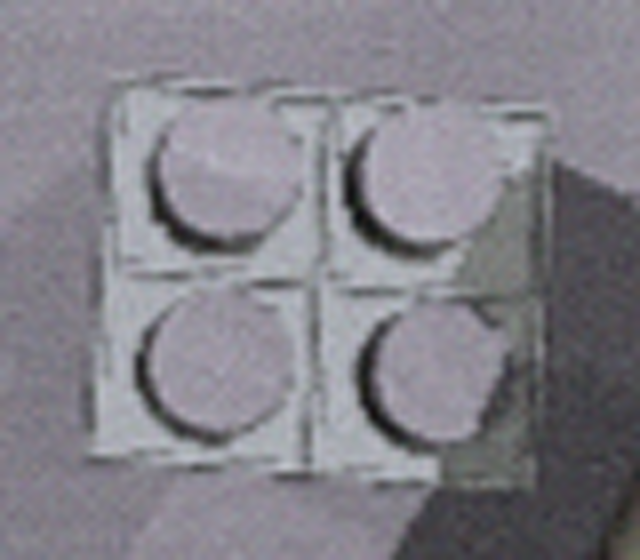

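```bash
python3 -c "
from station import *
print(finish_job())"
```

```text
the job is handed in; nothing more can be done
None
```

The order is ready and handed in, with about 57 s on the robot's clock.

**What I did:**
- I slid the keeper fully open to its stop.
- I laid the two bottles present in cradles 0 and 1, necks towards the keeper.
- I pushed the keeper shut to its hard stop.
- I set all four jars upright, one to a pocket.
- I left the orange jars, pie box, basket and muffin box alone.

**Last checks:**
- **Keeper:** the knob measured within 1 mm of shut, with the bar across both necks.
- **Bottles:** the feet measured about 5–6 mm from the foot stop, within the 2 cm allowed.
- **Jars:** in the final close top view all four lids lie within their own pockets, and in the side view all four stand upright.

**What disagreed:**
- The wrist and top cameras differed by 3–8 mm in x on the tray and jars.
- A rough lid pick put the jar in pocket 2 about 12 mm off centre in y, near the 13.5 mm limit. The final close view and the earlier wrist view both showed it clear of the ridges.

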